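# Snug down a transformer nut with a reversible ratchet spanner

## Task

The transformer's mounting nut in the open power supply is only finger-tight and the reversible ratchet spanner is already on it. Try the spanner well over to the clockwise side and then well over to the anticlockwise side to find which way it grips; if it grips anticlockwise, flip its little reversing lever across, and then swing it back and forth until the nut comes up solid. Do not undo the nut further than the one trial swing, do not heave on the spanner, leave the supply and the things around it where they are, and let go at the end.

Things in the scene. Friction and masses are not known exactly. Their poses are not given: they have to be found in the camera images.
- chassis: Open grey steel chassis of a bench power supply, lid off, 300 mm (x) by 320 mm (y), walls 60 mm high, 9 kg, standing on rubber feet. Origin at the centre of its underside on the bench; -x points out of its front panel (the one with knobs), z up. A brown toroidal transformer 116 mm across stands at x = 50 mm, y = 0. Apart from it, the capacitor and the heatsink, nothing inside is higher than 60 mm above the bench.
- capacitor_top (a point): Centre of the top of the fixed blue capacitor, 44 mm across, 95 mm above the bench (terminals to 99 mm). It bounds the spanner's swing on the clockwise side.
- heatsink_top (a point): Centre of the top of the fixed finned aluminium heatsink, within a circle of 60 mm, 95 mm above the bench. It bounds the spanner's swing on the anticlockwise side.
- nut_axis (a point): Point on the vertical axis about which nut and spanner turn, 93.5 mm above the bench, at half the spanner's thickness. The 19 mm hex nut is seen from above inside the spanner's ring, round a 12 mm stud that ends 118 mm above the bench.
- nut (a joint): Turn of the nut in rad, growing clockwise seen from above (tightening, right-hand thread). It starts between 3.5 and 4.0 and comes up against a solid stop (tight) at 5.0. Until then it turns with a stiff friction of about 0.5 N m (4 N at handle_mid).
- spanner (a joint): Swing of the spanner in rad, growing clockwise seen from above; 0: handle points along the chassis' -x. Starts -0.1 to 0.2, stops at +-0.72; well over means beyond 0.4 to that side. Gripping, it carries the nut along; the other way it clicks freely (0.1 N m, under 1 N at handle_mid) and the nut stays. Clicks are 0.393 rad apart: up to one is lost before it grips. Stays where it is left.
- handle_mid (a point): Middle of the spanner's level steel handle, 128 mm from the nut axis, 93.5 mm above the bench. The handle is straight, 16 mm wide and 12 mm thick from 68 to 155 mm from the axis; the ring end is 50 mm wide and 20 mm high, the open jaw at 156 to 190 mm is 40 mm wide. Fingers reaching down beside it can push it from either side; below it is free space down to 60 mm above the bench.
- lever (a joint): Turn of the dark reversing lever on the spanner's neck, in rad relative to the spanner, growing clockwise seen from above. It rests at -0.45 or +0.45 and snaps over past the middle (about 2 N at the tab). In one position the spanner grips clockwise, in the other anticlockwise (unmarked: found by trying). When set to undo, pushing it across presses the spanner its gripping way.
- lever_tab (a point): Top centre of the lever's upright tab, 124.5 mm above the bench. The tab is 12 mm long (along the lever), 6 mm thick and stands 16 mm above the lever's flat arm (arm top 108 mm above the bench). The lever's pivot is on the handle's centre line 45 mm from the nut axis, the tab 30 mm further out, so it rests 13 mm to one side of the centre line and is pushed across to the other.
- screwdriver_mid (a point): Bystander: loose screwdriver with a yellow handle, 190 mm long, 26 mm thick, lying on the bench beside the chassis; point at its mid-length, 13 mm above the bench.
- solder_reel_mid (a point): Bystander: loose grey reel, 62 mm across and 44 mm high, standing on a flange on the bench beside the chassis; its centre.
- flux_bottle_mid (a point): Bystander: loose white plastic bottle, 40 mm across and 105 mm high, upright on the bench beside the chassis; its centre.
Things that resemble listed ones, but are neither listed nor needed, are in the scene too. Of the things shaped like the part that bears flux_bottle_mid, the white one is meant.

How it is judged:
By the outcome, as a careful person would: the job done as asked, in the order asked, and still so for the second after the job is handed in, with the robot touching nothing.
It also fails if it takes over 72 s, if anything falls off the work surface, if the arm or the gripper's body presses on something with over 40 N, if the wrist force passes 120 N, or if a joint passes its speed limit or range.

## Robot

A 6-joint arm with a two-finger parallel gripper is mounted at the origin on the work surface. World frame = base frame: x ahead of the robot, y to its left, z up, the work surface at z = 0. Lengths are in mm, angles in rad, forces in N, time in s.
With the tool pointing down it reaches from about 350 to 875 mm from the base axis. Payload 4.2 kg.
Tool frame: the origin (TCP) lies midway between the tips of the shut fingers; the grasp point (between the pads) lies 19 mm behind it; z points along the fingers, y is the direction in which the jaws open and shut (so a half turn about z gives the same grasp; the last joint's range is limited). The gripper opens to 85 mm and grips with 20 to 120 N. Pads are 22 mm wide; open, the fingers measure 114 mm over their backs; the gripper's body (76 mm by 85 mm) begins 54 mm behind the grasp point. The pads swing forward as they close: fully open they stand 13 mm farther back than shut.
Start: joints at [-0.944, 0.385, 0.008, 0, -1.194, -0.259], TCP at [224.741, -583.173, 201.512] pointing down, gripper open.
Joint ranges: [-3.14, 3.14], [-1.21, 2.06], [-1.07, 1.41], [-3.16, 2.05], [-2.99, -0.16], [-3.1, 3.1]. Speed limits (rad/s): [2.79, 2.79, 3.14, 3.14, 3.14, 3.14].

## Interface

Orientations are given as a unit quaternion [x, y, z, w].
In Python, from bench import arm, eyes, nets gives the robot as it stands.
- The arm moves only by the tool jog_arm, never from a script. Its argument "rows" is a list of rows, each a list of 3 entries, a list of its own where there are three numbers: the shift along the tool's x, y, z in cm, then the turn, a rotation vector about the tool's x, y, z in degrees, then the finger opening in cm, from 0 to 8.54. In form: [[[x, y, z], [ax, ay, az], jaw], ...]. A call has 1 to 10 rows; each row shifts and turns the commanded pose from where the row before left it, along the tool's axes as they then stand; what a row does not reach is not made up. A row lasts 1/8 s, in which the tool goes at most 62.5 mm and 10.7 degrees, less where a joint would pass 70% of its speed; a pose out of reach is approached as far as the arm can. A call with a gripper value outside its range is refused whole. The fingers move at their own pace and stop on an object; the grip force is fixed at half the most. Time passes only in rows, so rows that do not move let the fingers close. It gives the time, the measured TCP pose, the force and the opening at its end, in the units of the state.
- arm.read_state(): the state, without advancing time (a new reading comes with each control period).
- eyes.get_image(name): name is "side" or "top"; returns the picture (400x640x3 uint8, red, green, blue); there is no depth.
- eyes.camera_model(name): a dict with "K" (3x3 intrinsics, pixels), "k1" (the pictures are not rectified: a ray, as slopes to the right and down, at radius r is drawn at 1 + k1 r^2 times it, then the intrinsics apply), "rvec" (rotation vector, rad) and "tvec" (3), from world to camera coordinates, as OpenCV has them. Camera axes: x right, y down, z forward; pixel columns grow to the right and rows downward; lengths in mm; the calibration is good to about 2 mm. A picture is of the moment at which its call begins. camera_model takes no time and is no camera call.
- arm.job_done(): hands the job in, once; it reports no verdict.
Trained networks look in the newest picture that a camera, given by its name, has taken for a name from the list of things; names that differ only in an ending like _2 or _b are one class to them, and where a whole thing is asked for, a point or a joint stands for the part that bears it (a point fixed in the world has none). Each returns a list of dicts, best first, with "conf" (0 to 1); they miss things now and then, are a little off and sometimes report something else, mostly with a low value. They report only what shows in the picture. A call takes as long as a camera call. They do not tell look-alikes from the thing itself.
- nets.boxes_of(camera, name): "position" ([column, row] as shares, 0 to 1, of the picture: columns of its width, rows of its height, amid what is visible of it).
The state is a dict: "clock": time; "joints": joint angles; "joint_vel": joint speeds; "joint_efforts": joint torques, N m; "position": TCP position; "ee_rot": TCP orientation; "contact_force": force on the tool from outside, world axes, zero at the start; "wrist_torque": the same for the moment, N m; "gripper_width": finger opening in mm.
Only numpy, scipy, OpenCV 4.12 (cv2) and the standard library are available. Lean on these libraries where they do the work, as an engineer would, in place of code of your own. Each camera call takes 0.05 s, during which the arm holds its last target.

## Working session

There is one attempt and no reset: what is moved stays moved. The work goes in short steps, Python scripts to look and compute and a tool call to move; the robot and the scene stay as the last step left them, time stands still between calls to the robot, and variables do not carry over. Pictures are saved under pics/ and viewed, and the job is handed in when it is done.

Besides the shell and the picture viewer there is one more tool, called after ">>>" as name(argument=value, ...) on one line, values as JSON. jog_arm: Moves the arm, as the interface text tells. Its arguments: {"type":"object","properties":{"rows":{"type":"array","items":{"type":"array"}}},"required":["rows"]}

```bash
mkdir -p pics; ls; python3 - <<'E'
from bench import arm, eyes, nets
import cv2
s=arm.read_state(); print(s)
for n in ("top","side"):
    im=eyes.get_image(n); cv2.imwrite(f"pics/{n}0.png",im[:,:,::-1]); 
    m=eyes.camera_model(n); print(n,m)
    for k in ["chassis","capacitor_top","heatsink_top","nut_axis","handle_mid","lever_tab","lever","spanner"]:
        try: print(k,[(round(d["position"][0]*640,1),round(d["position"][1]*400,1),round(d["conf"],2)) for d in nets.boxes_of(n,k)][:3])
        except Exception as e: print(k,e)
E
```

```text
pics
{'clock': 0.0, 'joints': array([-9.44408483e-01,  3.85571035e-01,  6.64275198e-03, -4.97938736e-04,
       -1.19403648e+00, -2.58593318e-01]), 'joint_vel': array([ 5.10348644e-04, -3.87218896e-04,  5.16352710e-05,  1.26297471e-03,
        7.66092490e-04,  1.55560941e-03]), 'joint_efforts': array([-3.38301525e-04, -3.92289305e+01,  1.88399720e+01,  4.18609098e+00,
       -4.59521951e-03, -1.16870771e-05]), 'position': array([ 224.49922726, -582.58875766,  200.41972023]), 'ee_rot': array([-1.82772088e-01,  9.83154685e-01,  1.07888052e-03, -2.55132144e-04]), 'contact_force': array([-0.41229306, -0.14068772,  0.22836289]), 'wrist_torque': array([-0.01697126,  0.01092718, -0.02077633]), 'gripper_width': 85.63117027031072}
top {'K': array([[476.0417448 ,   0.        , 318.07646503],
       [  0.        , 476.0417448 , 205.44111488],
       [  0.        ,   0.        ,   1.        ]]), 'k1': -0.11520614679065756, 'rvec': array([ 2.14427707, -2.09179939,  0.15179814]), 'tvec': array([ 52.74950061, 567.56103468, 889.48280506])}
chassis [(403.3, 205.1, 0.66)]
capacitor_top [(398.6, 204.3,
[... 161 characters left out ...]
)]
lever [(401.4, 196.8, 0.46)]
spanner [(401.0, 202.1, 0.94)]
side {'K': array([[370.5787487 ,   0.        , 319.18799609],
       [  0.        , 370.5787487 , 200.75359265],
       [  0.        ,   0.        ,   1.        ]]), 'k1': -0.026226946471603906, 'rvec': array([ 0.60231231, -2.70768059,  1.07519392]), 'tvec': array([525.2313667 , 207.9458228 , 749.92298579])}
chassis [(335.0, 184.3, 0.72), (399.5, 153.6, 0.21)]
capacitor_top [(333.4, 178.6, 0.96)]
heatsink_top [(335.3, 184.9, 0.7)]
nut_axis [(334.6, 184.3, 0.72)]
handle_mid [(339.4, 164.9, 0.61), (296.6, 248.3, 0.39)]
lever_tab [(339.2, 160.2, 0.39), (335.3, 182.7, 0.29)]
lever [(295.2, 248.8, 0.21)]
spanner [(344.1, 165.8, 0.67)]
```

View pics/top0.png

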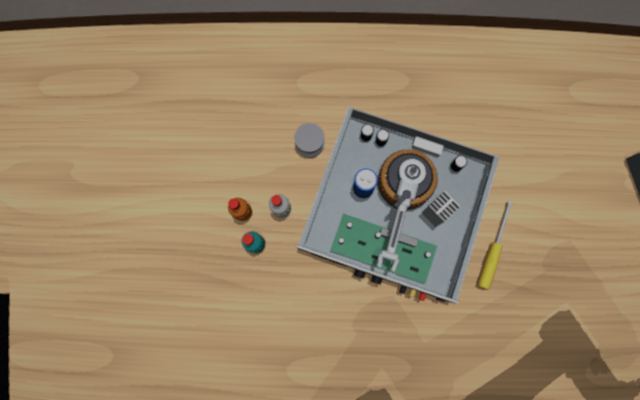

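View pics/side0.png

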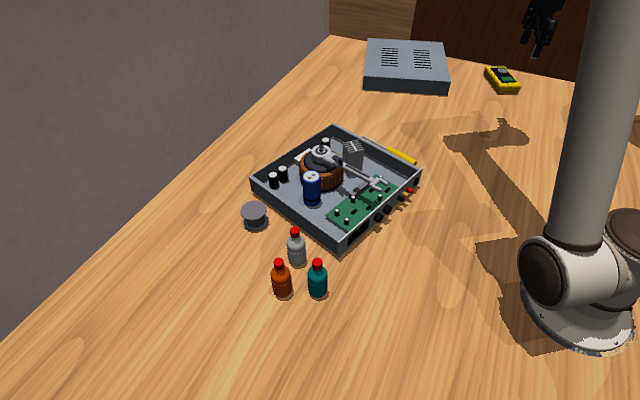

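```bash
python3 - <<'E'
import cv2
a=cv2.imread("pics/top0.png")[120:290,290:500]; cv2.imwrite("pics/topc.png",cv2.resize(a,None,fx=3.5,fy=3.5,interpolation=cv2.INTER_CUBIC))
a=cv2.imread("pics/side0.png")[90:270,230:430]; cv2.imwrite("pics/sidec.png",cv2.resize(a,None,fx=3.3,fy=3.3,interpolation=cv2.INTER_CUBIC))
E
```

```text
(no output)
```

View pics/topc.png

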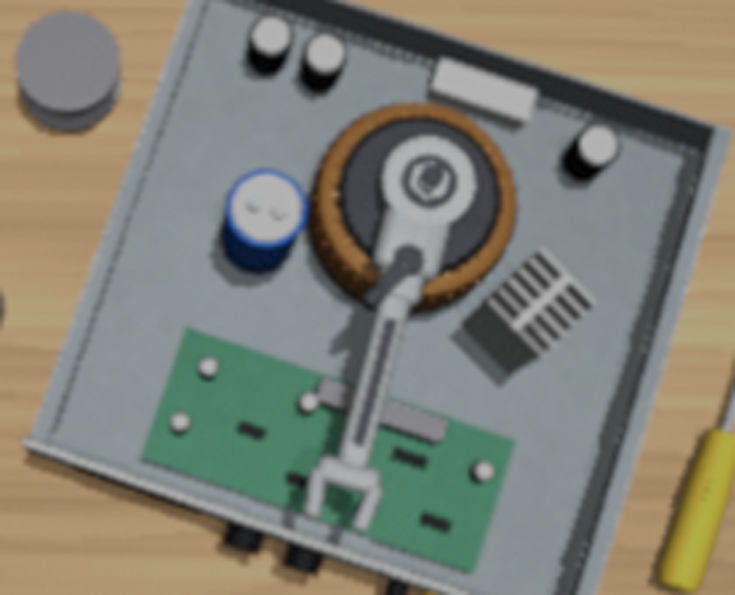

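View pics/sidec.png

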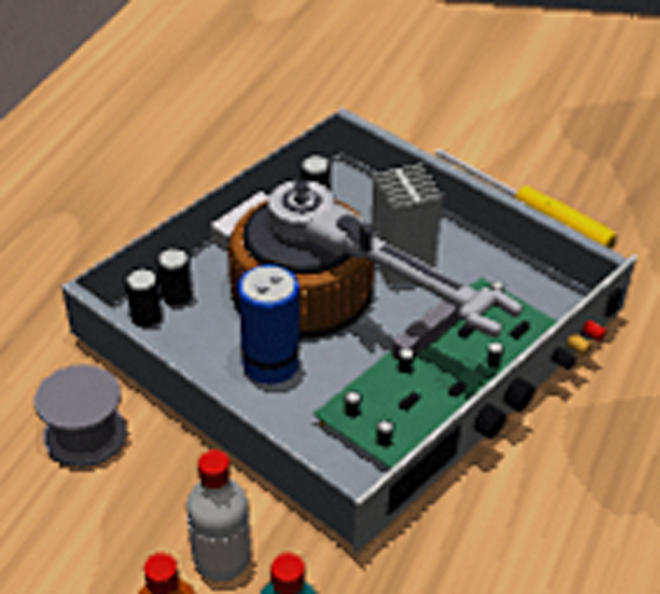

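```bash
cat > h.py <<'E'
import numpy as np, cv2
from bench import arm, eyes, nets
def cm(n):
    m=eyes.camera_model(n); return m["K"],np.array([m["k1"],0,0,0,0.]),cv2.Rodrigues(m["rvec"])[0],m["tvec"],m["rvec"]
def p2w(n,px,z):
    K,D,R,t,_=cm(n); u=cv2.undistortPoints(np.array([[px]],float),K,D)[0,0]
    d=R.T@np.array([u[0],u[1],1]); c=-R.T@t; return c+d*(z-c[2])/d[2]
def w2p(n,X):
    K,D,R,t,r=cm(n); return cv2.projectPoints(np.array([X],float),r,t,K,D)[0][0,0]
def ct(x,y): return (x/3.5+290-.35,y/3.5+120-.35)
def cs(x,y): return (x/3.3+230-.35,y/3.3+90-.35)
E
python3 - <<'E'
from h import *
np.set_printoptions(precision=1,suppress=True)
P=lambda *a:print(*a)
print("cam", [-(cm(n)[2].T@cm(n)[3]) for n in("top","side")])
nut=p2w("top",ct(430,182),103.5); print("ring",nut)
print("stud",p2w("top",ct(435,176),118))
print("nut side ring",p2w("side",cs(300,200),103.5), "stud", p2w("side",cs(302,187),118))
jaw=p2w("top",ct(344,487),95);print("jaw",jaw)
print("handle end",p2w("top",ct(362,460),99.5),"handle near", p2w("top",ct(396,305),99.5))
print("cap",p2w("top",ct(267,208),95),p2w("side",cs(269,283),95))
print("hs",p2w("top",ct(542,297),95),p2w("side",cs(408,183),95))
print("pivot",p2w("top",ct(408,262),108),"lever end",p2w("top",ct(378,295),108),p2w("top",ct(385,288),124.5))
for c in [(190,0),(725,130),(30,445)]: print("corner",p2w("top",ct(*c),60))
print("corner s",[p2w("side",cs(*c),60) for c in [(343,112),(68,288),(357,497),(633,260)]])
E
```

```text
cam [array([405.7,  37.6, 974.7]), array([316.6, 551.4, 690.8])]
ring [ 625.2 -110.8  103.5]
stud [ 624.9 -111.   118. ]
nut side ring [ 627.1 -108.3  103.5] stud [ 624.6 -106.6  118. ]
jaw [461.5 -65.9  95. ]
handle end [475.5 -74.8  99.5] handle near [558.4 -92.8  99.5]
cap [610.9 -23.8  95. ] [611.9 -23.3  95. ]
hs [ 565.3 -172.2   95. ] [ 563.9 -172.3   95. ]
pivot [580.2 -98.  108. ] lever end [562.1 -82.  108. ] [562.9 -83.4 124.5]
corner [741.3  19.   60. ]
corner [ 671.2 -288.8   60. ]
corner [482.6 102.5  60. ]
corner s [array([ 667.7, -284.7,   60. ]), array([765.1,  11.9,  60. ]), array([488.6, 101.4,  60. ]), array([ 385.3, -199.2,   60. ])]
```

```bash
cat >> h.py <<'E'
from scipy.spatial.transform import Rotation as Ro
NUT=np.array([625.3,-109.8]); REF=np.pi-0.325
def st():
    s=arm.read_state(); R=Ro.from_quat(s["ee_rot"]).as_matrix(); p=s["position"]
    yaw=np.arctan2(R[1,0],R[0,0]); v=p[:2]-NUT; phi=np.arctan2(v[1],v[0])
    print("t",round(s["clock"],2),"p",p.round(1),"yaw(x)",round(yaw,3),"tilt",R[:,2].round(3),"r",round(np.hypot(*v),1),"theta",round(REF-phi%(2*np.pi),3),
      "yawtheta",round(REF-yaw%(2*np.pi),3),"F",s["contact_force"].round(1),"w",round(s["gripper_width"],1))
    return p,R,yaw,s
def plan(tgt,yaw,n,jaw):
    p,R,y0,s=st(); d=(np.array(tgt)-p)/n; dy=(yaw-y0+np.pi)%(2*np.pi)-np.pi
    print([[[round(float(a),2) for a in np.array([[np.cos(y),np.sin(y),0],[np.sin(y),-np.cos(y),0],[0,0,-1]])@d/10],[0,0,round(float(-np.degrees(dy/n)),1)],jaw] for y in y0+dy*np.arange(n)/n])
E
python3 - <<'E'
from h import *
plan([497,-78.5,170],2.897,10,4.5)
E
```

```text
t 0.9 p [ 224.7 -583.1  201.5] yaw(x) -2.774 tilt [ 0.  0. -1.] r 620.1 theta -1.193 yawtheta -0.693 F [-0.9 -0.9 -0.6] w 85.3
[[[-4.35, 3.73, 0.32], [0, 0, 3.5], 4.5], [[-4.12, 3.99, 0.32], [0, 0, 3.5], 4.5], [[-3.87, 4.23, 0.32], [0, 0, 3.5], 4.5], [[-3.6, 4.46, 0.32], [0, 0, 3.5], 4.5], [[-3.32, 4.67, 0.32], [0, 0, 3.5], 4.5], [[-3.03, 4.87, 0.32], [0, 0, 3.5], 4.5], [[-2.72, 5.05, 0.32], [0, 0, 3.5], 4.5], [[-2.41, 5.2, 0.32], [0, 0, 3.5], 4.5], [[-2.09, 5.34, 0.32], [0, 0, 3.5], 4.5], [[-1.76, 5.46, 0.32], [0, 0, 3.5], 4.5]]
```

>>> jog_arm(rows=[[[-4.35,3.7,0.3],[0,0,3.5],4.5],[[-4.1,4.0,0.3],[0,0,3.5],4.5],[[-3.9,4.2,0.3],[0,0,3.5],4.5],[[-3.6,4.5,0.3],[0,0,3.5],4.5],[[-3.3,4.7,0.3],[0,0,3.5],4.5],[[-3.0,4.9,0.3],[0,0,3.5],4.5],[[-2.7,5.0,0.3],[0,0,3.5],4.5],[[-2.4,5.2,0.3],[0,0,3.5],4.5],[[-2.1,5.3,0.3],[0,0,3.5],4.5],[[-1.8,5.5,0.3],[0,0,3.5],4.5]])

```text
clock: 2.15
position: [497.4, -76.7, 171.9]
ee_rot: [0.122, 0.993, 0.0, 0.001]
contact_force: [0.3, 0.4, 0.1]
gripper_width: 44.8
```

```bash
python3 - <<'E'
from h import *
im=eyes.get_image("side"); cv2.imwrite("pics/s1.png",cv2.resize(im[60:260,200:460,::-1],None,fx=3,fy=3))
im=eyes.get_image("top"); cv2.imwrite("pics/t1.png",cv2.resize(im[100:300,280:520,::-1],None,fx=3,fy=3))
plan([497,-78.5,170],2.897,2,4.5)
E
```

```text
t 2.25 p [499.  -74.7 171.4] yaw(x) 2.904 tilt [ 0.001  0.    -1.   ] r 131.1 theta -0.054 yawtheta -0.087 F [-0.2  0.6  0.3] w 44.8
[[[0.05, -0.21, 0.07], [0, 0, 0.2], 4.5], [[0.05, -0.21, 0.07], [0, 0, 0.2], 4.5]]
```

View pics/s1.png

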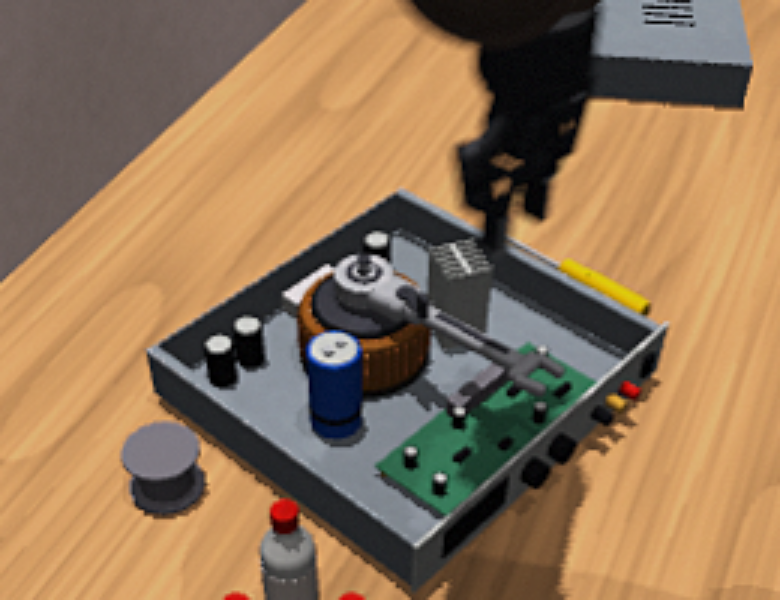

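View pics/t1.png

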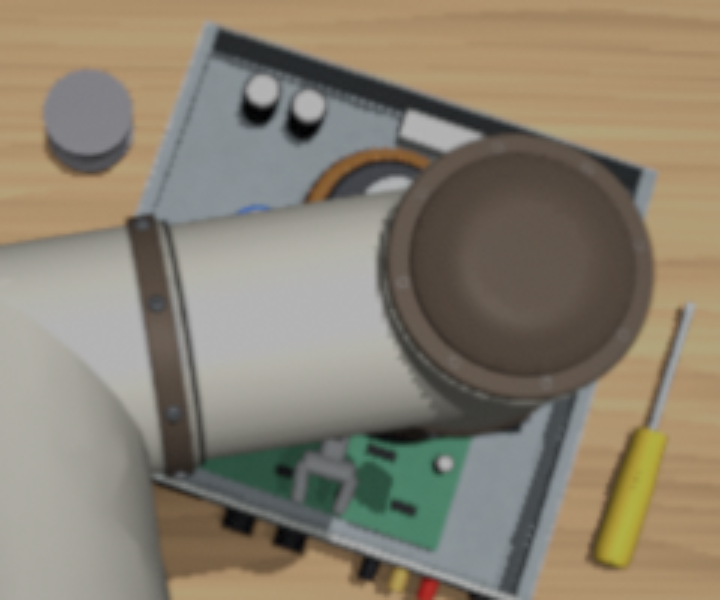

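>>> jog_arm(rows=[[[0.05,-0.2,1.6],[0,0,0.2],4.5],[[0.05,-0.2,2.5],[0,0,0.2],4.5],[[0,0,2.5],[0,0,0],4.5],[[0,0,0],[0,0,0],4.5]])

```text
clock: 2.75
position: [492.9, -82.7, 104.1]
ee_rot: [0.125, 0.992, -0.001, -0.002]
contact_force: [-0.7, 0.4, 0.0]
gripper_width: 45.1
```

```bash
python3 - <<'E'
from h import *
im=eyes.get_image("side"); cv2.imwrite("pics/s2.png",cv2.resize(im[100:260,250:450,::-1],None,fx=4,fy=3.7))
st()
E
```

```text
t 2.8 p [494.3 -82.6 105.5] yaw(x) 2.892 tilt [-0.001 -0.001 -1.   ] r 133.8 theta -0.121 yawtheta -0.075 F [ 1.1 -0.3  0.3] w 45.3
```

View pics/s2.png

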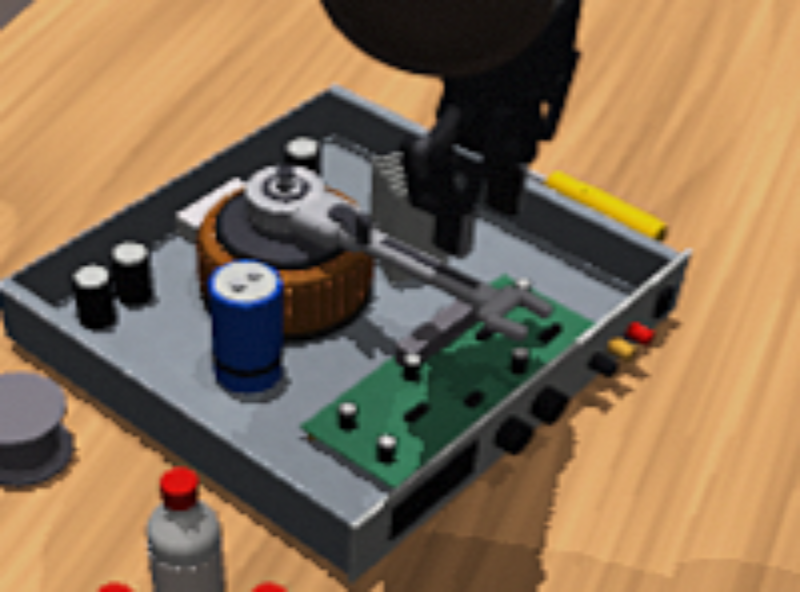

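```bash
python3 - <<'E'
from h import *
p=np.array([494,-82.6]);t=np.array([.247,.969])
for l in(-36,-22,22,36):
  for z in (105,113):
    print(l,z,(w2p("side",[*(p+l*t),z])-[250,100])*[4,3.7])
for r in(75,132,150):
  print(r,(w2p("side",[*(NUT+r*np.array([np.cos(2.897),np.sin(2.897)])),99.5])-[250,100])*[4,3.7])
print((w2p("side",[*NUT,118])-[250,100])*[4,3.7])
E
```

```text
-36 105 [502.66677033 234.15091819]
-36 113 [504.06611612 224.73351372]
-22 105 [489.63682881 245.21182817]
-22 113 [490.96304736 235.78645602]
22 105 [447.19970539 281.23325638]
22 113 [448.27702956 271.79146067]
36 105 [433.20394177 293.112196  ]
36 113 [434.19558825 283.66817364]
75 [382.02224832 235.58699911]
132 [459.93154257 272.53119291]
150 [485.45426594 284.64140478]
[285.80014186 168.386907  ]
```

```bash
python3 - <<'E'
from h import *
im=eyes.get_image("side")[120:190,320:420,::-1].copy(); im=np.clip(im.astype(float)*2.2,0,255).astype(np.uint8)
cv2.imwrite("pics/s3.png",cv2.resize(im,None,fx=8,fy=8,interpolation=cv2.INTER_CUBIC))
st()
E
```

```text
t 2.85 p [495.1 -82.5 106.3] yaw(x) 2.892 tilt [ 0.001 -0.    -1.   ] r 133.1 theta -0.119 yawtheta -0.075 F [ 0.2  0.  -0.1] w 44.9
```

View pics/s3.png

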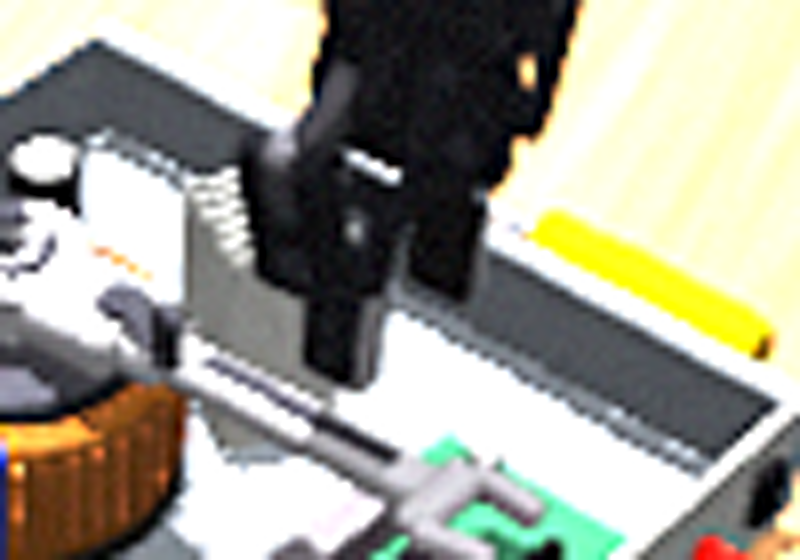

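```bash
python3 - <<'E'
from h import *
for z in(106,113,120,130):
  a=p2w("side",(345/8+320,383/8+120),z);b=p2w("side",(442/8+320,297/8+120),z);print(z,a.round(1),b.round(1),((a+b)/2).round(1), np.hypot(*(a-b)[:2]))
E
```

```text
106 [506.3 -88.1 106. ] [ 493.3 -137.6  106. ] [ 499.8 -112.9  106. ] 51.205316327121096
113 [504.  -80.5 113. ] [ 491.2 -129.4  113. ] [ 497.6 -104.9  113. ] 50.59237395748492
120 [501.8 -72.8 120. ] [ 489.1 -121.2  120. ] [495.4 -97.  120. ] 49.979431587848474
130 [498.5 -61.9 130. ] [ 486.1 -109.4  130. ] [492.3 -85.6 130. ] 49.103799631224966
```

```bash
python3 - <<'E'
from h import *
im=cv2.imread("pics/side0.png")[0:90,490:590]; im=np.clip(im.astype(float)*2.5,0,255).astype(np.uint8)
im=cv2.resize(im,None,fx=6,fy=6,interpolation=cv2.INTER_CUBIC)
p=np.array([224.7,-583.1]);t=np.array([-.359,.933])
for z,c in((201.5,(0,0,255)),(214,(0,255,0)),(227,(255,0,0))):
  for l in(-42.5,42.5):
    q=(w2p("side",[*(p+l*t),z])-[490,0])*6; print(z,l,q); cv2.circle(im,tuple(int(v) for v in q),4,c,-1)
cv2.imwrite("pics/g0.png",im)
E
```

```text
201.5 -42.5 [160.91504491 345.83613739]
201.5 42.5 [216.25906113 431.04790768]
214 -42.5 [170.56383411 320.80311439]
214 42.5 [226.97978718 405.27893099]
227 -42.5 [180.75801686 294.33462635]
227 42.5 [238.317901   378.00392515]
```

View pics/g0.png

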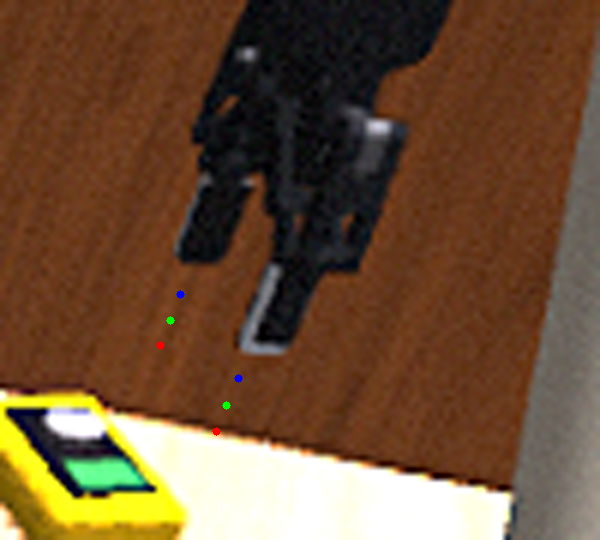

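>>> jog_arm(rows=[[[0,0.4,1],[0,0,0],4.5],[[0,0,1.5],[0,0,0],4.5],[[0,0,1],[0,0,0],4.5],[[0,0,0],[0,0,0],4.5],[[0,0,0],[0,0,0],4.5]])

```text
clock: 3.48
position: [496.1, -78.3, 70.9]
ee_rot: [0.125, 0.992, 0.0, 0.0]
contact_force: [-0.5, 0.6, -0.0]
gripper_width: 44.9
```

```bash
python3 - <<'E'
from h import *
im=eyes.get_image("side")[120:190,320:420,::-1].copy(); im=np.clip(im.astype(float)*2.2,0,255).astype(np.uint8)
cv2.imwrite("pics/s4.png",cv2.resize(im,None,fx=8,fy=8,interpolation=cv2.INTER_CUBIC))
st()
E
```

```text
t 3.52 p [496.1 -78.2  71. ] yaw(x) 2.892 tilt [ 0.001  0.    -1.   ] r 133.0 theta -0.085 yawtheta -0.075 F [ 0.9  0.2 -0.4] w 44.8
```

View pics/s4.png

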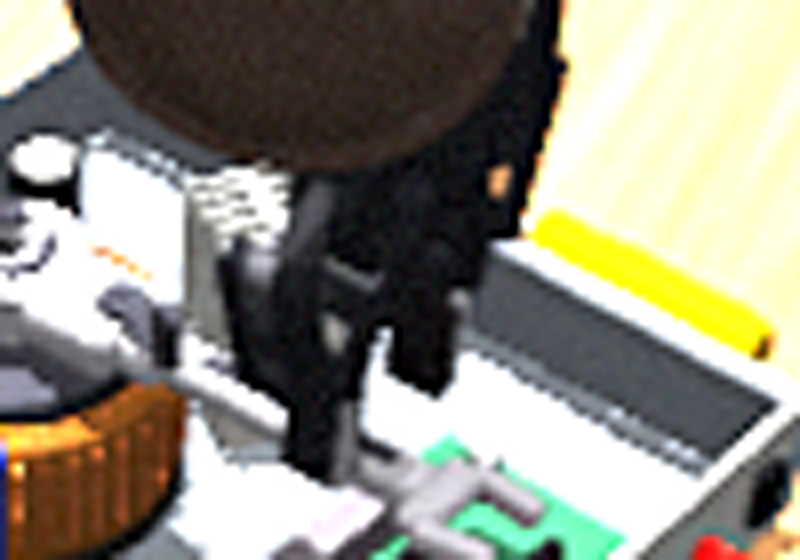

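>>> jog_arm(rows=[[[0,0,0.5],[0,0,0],4.0],[[0,0,0.5],[0,0,0],3.5],[[0,0,0],[0,0,0],3.0],[[0,0,0],[0,0,0],3.0]])

```text
clock: 4.03
position: [495.6, -78.3, 60.5]
ee_rot: [0.125, 0.992, -0.0, -0.0]
contact_force: [0.5, 0.6, 1.5]
gripper_width: 30.1
```

```bash
python3 - <<'E'
from h import *
im=eyes.get_image("side")[120:190,320:420,::-1].copy(); im=np.clip(im.astype(float)*2.2,0,255).astype(np.uint8)
cv2.imwrite("pics/s5.png",cv2.resize(im,None,fx=8,fy=8,interpolation=cv2.INTER_CUBIC))
st()
E
```

```text
t 4.08 p [495.7 -78.3  60.5] yaw(x) 2.892 tilt [ 0. -0. -1.] r 133.4 theta -0.086 yawtheta -0.075 F [ 0.3  0.5 -0.1] w 30.0
```

View pics/s5.png

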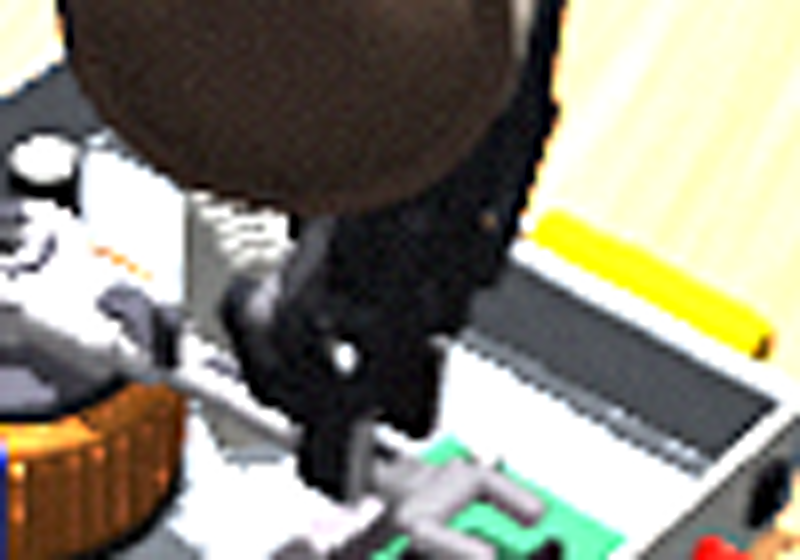

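>>> jog_arm(rows=[[[-0.05,1.16,0],[0,0,5],3.0],[[-0.05,1.16,0],[0,0,5],3.0],[[-0.05,1.16,0],[0,0,5],3.0],[[-0.05,1.16,0],[0,0,5],3.0]])

```text
clock: 4.58
position: [514.4, -36.0, 60.6]
ee_rot: [0.297, 0.955, -0.0, -0.0]
contact_force: [-0.4, -0.6, -0.1]
gripper_width: 30.0
```

```bash
python3 - <<'E'
from h import *
st()
E
```

```text
t 4.58 p [514.4 -36.   60.6] yaw(x) 2.54 tilt [-0.001 -0.    -1.   ] r 133.2 theta 0.263 yawtheta 0.277 F [-0.4 -0.6 -0.1] w 30.0
```

>>> jog_arm(rows=[[[-0.05,1.16,0],[0,0,5],3.0],[[-0.05,1.16,0],[0,0,5],3.0]])

```text
clock: 4.82
position: [529.0, -18.1, 60.5]
ee_rot: [0.379, 0.926, -0.0, -0.0]
contact_force: [-0.3, -0.3, 0.1]
gripper_width: 30.0
```

```bash
python3 - <<'E'
from h import *
st()
im=eyes.get_image("side");cv2.imwrite("pics/s6.png",cv2.resize(im[100:250,250:450,::-1],None,fx=4,fy=4))
E
```

```text
t 4.83 p [529.  -18.1  60.5] yaw(x) 2.365 tilt [-0.001 -0.    -1.   ] r 133.0 theta 0.436 yawtheta 0.452 F [-0.3 -0.3  0.1] w 30.0
```

View pics/s6.png

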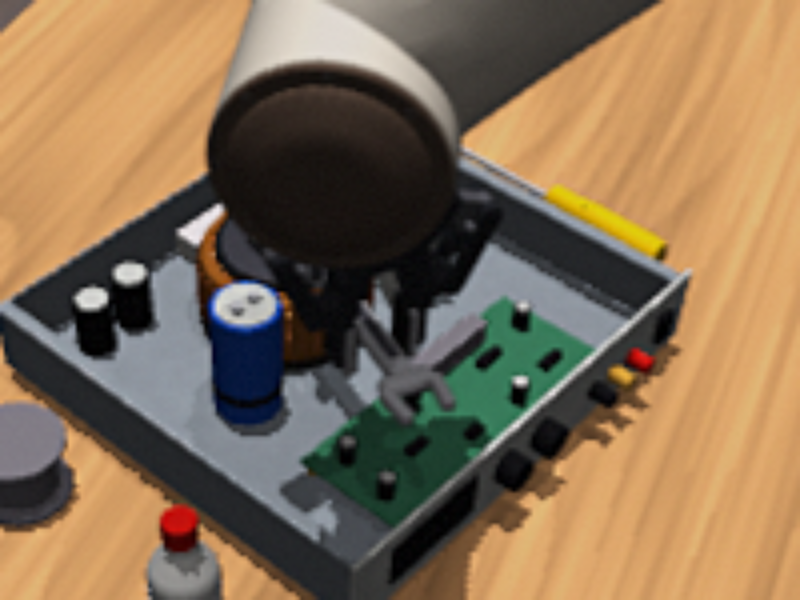

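>>> jog_arm(rows=[[[-0.05,1.16,0],[0,0,5],3.0],[[-0.04,0.93,0],[0,0,4],3.0],[[0,0,0],[0,0,0],3.0]])

```text
clock: 5.25
position: [545.4, -4.3, 60.6]
ee_rot: [0.448, 0.894, 0.0, 0.0]
contact_force: [-0.7, -0.1, -0.7]
gripper_width: 30.0
```

```bash
python3 - <<'E'
from h import *
st()
im=eyes.get_image("side");cv2.imwrite("pics/s7.png",cv2.resize(im[100:250,250:450,::-1],None,fx=4,fy=4))
E
```

```text
t 5.25 p [545.4  -4.3  60.6] yaw(x) 2.213 tilt [ 0.001  0.    -1.   ] r 132.3 theta 0.598 yawtheta 0.604 F [-0.7 -0.1 -0.7] w 30.0
```

View pics/s7.png

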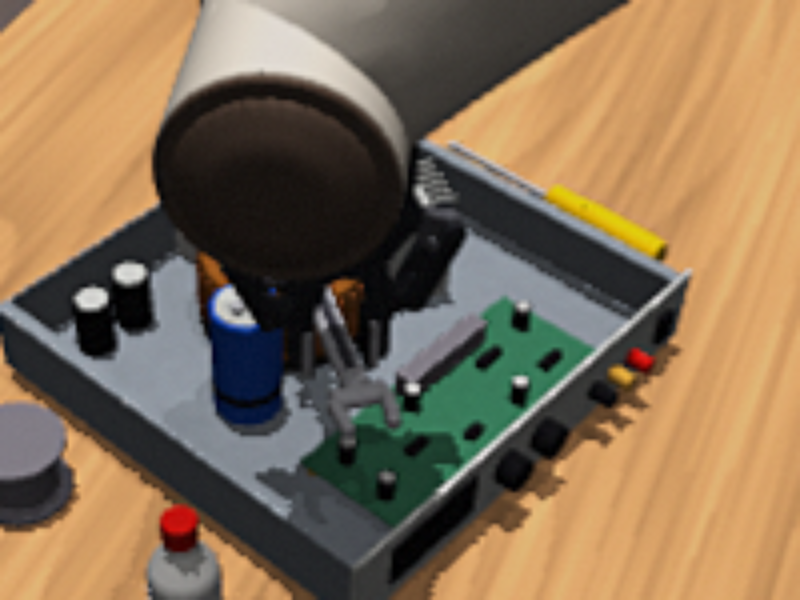

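```bash
python3 - <<'E'
from h import *
for q in [(365,393),(350,365)]:
  w=p2w("side",(q[0]/4+250,q[1]/4+100),97); v=w[:2]-NUT; print(w,np.hypot(*v),REF-np.arctan2(v[1],v[0]))
E
```

```text
[517.59912008  17.50631355  97.        ] 166.75244227939416 0.543630253760429
[533.79536482   0.88231426  97.        ] 143.60944589686622 0.5549664592996395
```

>>> jog_arm(rows=[[[-0.05,-1.16,0],[0,0,-5],3.0],[[-0.05,-1.16,0],[0,0,-5],3.0],[[-0.05,-1.16,0],[0,0,-5],3.0],[[-0.05,-1.16,0],[0,0,-5],3.0],[[-0.05,-1.16,0],[0,0,-5],3.0]])

```text
clock: 5.92
position: [507.1, -48.6, 60.8]
ee_rot: [0.243, 0.97, 0.0, 0.0]
contact_force: [0.8, -0.4, -0.4]
gripper_width: 29.9
```

>>> jog_arm(rows=[[[-0.05,-1.16,0],[0,0,-5],3.0],[[-0.05,-1.16,0],[0,0,-5],3.0],[[-0.05,-1.16,0],[0,0,-5],3.0]])

```text
clock: 6.3
position: [495.6, -80.2, 60.8]
ee_rot: [0.114, 0.993, 0.001, 0.001]
contact_force: [2.3, 3.7, -1.8]
gripper_width: 29.9
```

>>> jog_arm(rows=[[[-0.05,-1.16,0],[0,0,-5],3.0],[[-0.05,-1.16,0],[0,0,-5],3.0],[[-0.05,-1.16,0],[0,0,-5],3.0]])

```text
clock: 6.68
position: [492.3, -114.8, 60.8]
ee_rot: [-0.017, 1.0, 0.001, 0.002]
contact_force: [1.9, 4.2, -1.3]
gripper_width: 30.1
```

```bash
python3 - <<'E'
from h import *
st()
E
```

```text
t 6.67 p [ 492.3 -114.8   60.8] yaw(x) -3.108 tilt [ 0.003  0.001 -1.   ] r 133.1 theta -0.363 yawtheta -0.358 F [ 1.9  4.2 -1.3] w 30.1
```

>>> jog_arm(rows=[[[-0.05,-1.16,0],[0,0,-5],3.0],[[-0.05,-1.16,0],[0,0,-5],3.0],[[0,0,0],[0,0,0],3.0]])

```text
clock: 7.05
position: [494.7, -138.3, 60.8]
ee_rot: [-0.101, 0.995, 0.0, 0.001]
contact_force: [1.6, 2.4, 0.8]
gripper_width: 30.1
```

```bash
python3 - <<'E'
from h import *
st()
im=eyes.get_image("side");cv2.imwrite("pics/s8.png",cv2.resize(im[100:250,250:450,::-1],None,fx=4,fy=4))
E
```

```text
t 7.05 p [ 494.7 -138.3   60.8] yaw(x) -2.939 tilt [ 0.002  0.    -1.   ] r 133.7 theta -0.54 yawtheta -0.528 F [1.6 2.4 0.8] w 30.1
```

View pics/s8.png

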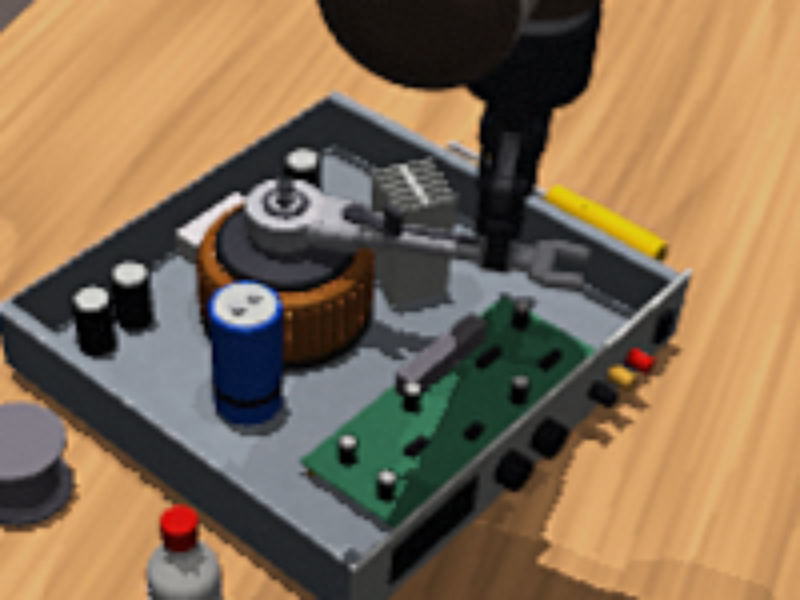

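```bash
python3 - <<'E'
from h import *
for q in [(545,258),(515,257)]:
  w=p2w("side",(q[0]/4+250,q[1]/4+100),95); v=w[:2]-NUT; print(w,np.hypot(*v),REF-np.arctan2(v[1],v[0])%(2*np.pi))
im=cv2.imread("pics/s8.png")[140:300,230:450]
im=np.clip(im.astype(float)*1.8,0,255).astype(np.uint8); im=cv2.resize(im,None,fx=3.6,fy=3.6)
for X,c in (([552.2,-108.1,124.5],(0,0,255)),([552.2,-108.1,108],(0,255,0)),([625.3-44.5,-109.8-7,108],(255,0,0))):
  q=((w2p("side",X)-[250,100])*4-[230,140])*3.6; print(q); cv2.circle(im,tuple(int(v) for v in q),4,c,-1)
cv2.imwrite("pics/s8c.png",im)
E
```

```text
[ 463.09774078 -135.488996     95.        ] 164.22392460405973 -0.48207170559407375
[ 479.97862309 -128.66714232   95.        ] 146.5410237675946 -0.45410828556816263
[593.59549372 240.86318973]
[588.53306941 317.19427932]
[453.07212003 242.3664664 ]
```

View pics/s8c.png

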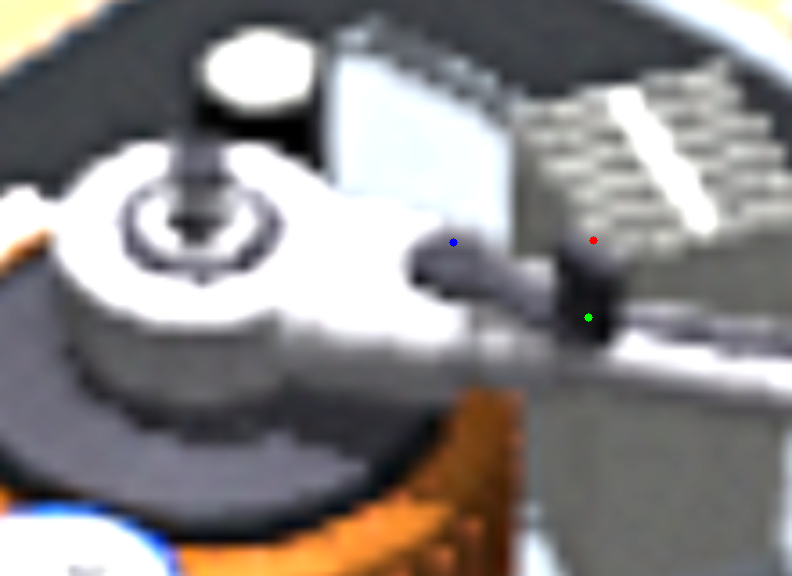

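>>> jog_arm(rows=[[[0,0.5,0],[0,0,0],3.0],[[0,0,-2],[0,0,0],3.0],[[0,0,-3],[0,0,0],3.0],[[0,0,-3],[0,0,0],3.0],[[0,0,0],[0,0,2],3.0],[[0,0,0],[0,0,0],3.0]])

```text
clock: 7.85
position: [492.0, -133.0, 139.8]
ee_rot: [-0.084, 0.996, 0.0, -0.001]
contact_force: [-0.9, -0.6, -0.8]
gripper_width: 30.1
```

```bash
python3 - <<'E'
from h import *
plan([552.2,-108.1,140],REF+.475,2,3.0)
E
```

```text
t 7.85 p [ 492.  -133.   139.8] yaw(x) -2.973 tilt [-0.002  0.    -1.   ] r 135.3 theta -0.497 yawtheta -0.494 F [-0.9 -0.6 -0.8] w 30.1
[[[-3.18, 0.72, -0.01], [0, 0, 0.5], 3.0], [[-3.17, 0.75, -0.01], [0, 0, 0.5], 3.0]]
```

>>> jog_arm(rows=[[[-3.2,0.7,0],[0,0,0.5],3.0],[[-3.2,0.75,0],[0,0,0.5],3.0],[[0,0,0],[0,0,0],3.0],[[0,0,0],[0,0,0],3.0]])

```text
clock: 8.35
position: [552.5, -108.4, 139.1]
ee_rot: [-0.076, 0.997, 0.0, -0.002]
contact_force: [-0.7, -0.1, -0.2]
gripper_width: 30.1
```

```bash
python3 - <<'E'
from h import *
im=eyes.get_image("side")[110:180,300:400,::-1].copy(); im=np.clip(im.astype(float)*2.2,0,255).astype(np.uint8)
im=cv2.resize(im,None,fx=8,fy=8,interpolation=cv2.INTER_CUBIC)
p,R,_,_=st()
for l in(-15,15):
  for d,c in ((0,(0,0,255)),(20,(0,255,0)),):
    q=(w2p("side",p+l*R[:,1]-d*R[:,2])-[300,110])*8; cv2.circle(im,tuple(int(v) for v in q),4,c,-1); print(l,d,q)
cv2.imwrite("pics/s9.png",im)
E
```

```text
t 8.4 p [ 552.6 -108.6  139.5] yaw(x) -2.99 tilt [-0.003 -0.    -1.   ] r 72.8 theta -0.309 yawtheta -0.476 F [-0.  -0.2  0.2] w 29.9
-15 0 [403.48585082 262.94220036]
-15 20 [407.04603197 208.77653686]
15 0 [380.10101146 323.63057447]
15 20 [383.35567061 269.21561857]
```

View pics/s9.png

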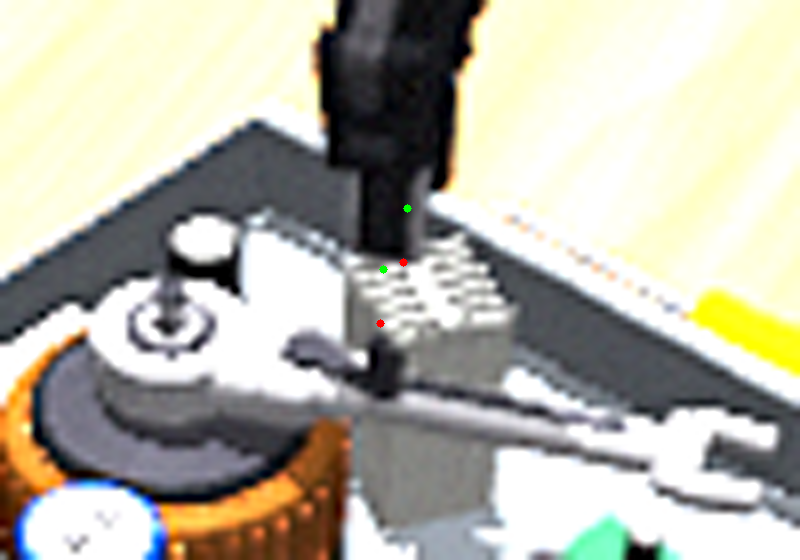

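>>> jog_arm(rows=[[[0,0,1.5],[0,0,0],3.0],[[0,0,1.3],[0,0,0],3.0],[[0,0,0.5],[0,0,0],3.0],[[0,0,0.5],[0,0,0],3.0],[[0,0,0],[0,0,0],3.0]])

```text
clock: 9.02
position: [553.8, -108.5, 102.2]
ee_rot: [-0.076, 0.997, -0.0, -0.0]
contact_force: [-0.4, -0.3, 0.6]
gripper_width: 29.9
```

>>> jog_arm(rows=[[[0,0,0.4],[0,0,0],3.0],[[0,0,0.4],[0,0,0],3.0],[[0,0,0],[0,0,0],3.0]])

```text
clock: 9.4
position: [553.6, -108.5, 94.1]
ee_rot: [-0.076, 0.997, 0.0, -0.0]
contact_force: [0.1, 0.2, -0.1]
gripper_width: 30.2
```

```bash
python3 - <<'E'
from h import *
im=eyes.get_image("side")[110:180,300:400,::-1].copy(); im=np.clip(im.astype(float)*2.2,0,255).astype(np.uint8)
im=cv2.resize(im,None,fx=8,fy=8,interpolation=cv2.INTER_CUBIC)
p,R,_,_=st()
cv2.imwrite("pics/s10.png",im)
E
```

```text
t 9.45 p [ 553.8 -108.5   94.4] yaw(x) -2.99 tilt [-0. -0. -1.] r 71.5 theta -0.307 yawtheta -0.476 F [-0.5 -0.1  0.8] w 30.0
```

View pics/s10.png

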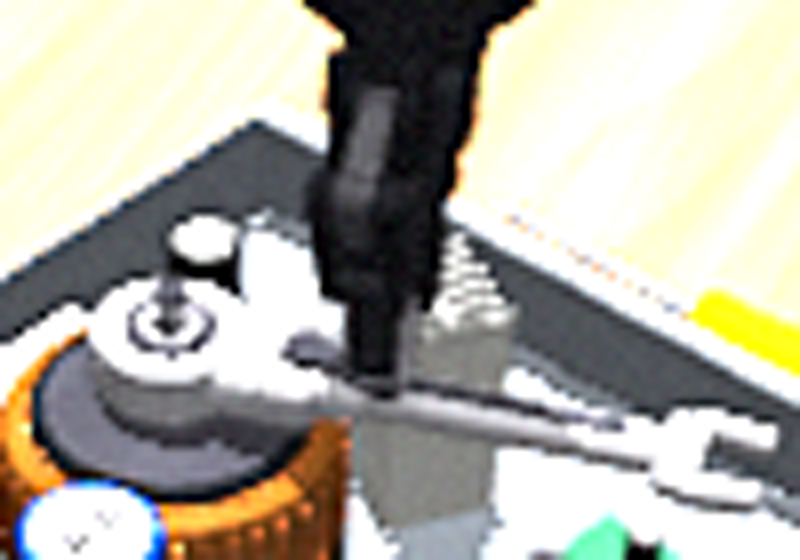

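>>> jog_arm(rows=[[[0,0,0.4],[0,0,0],3.0],[[0,-0.5,0],[0,0,0],3.0],[[0,-0.5,0],[0,0,0],3.0],[[0,-0.3,0],[0,0,0],3.0]])

```text
clock: 9.95
position: [554.8, -121.4, 90.2]
ee_rot: [-0.075, 0.997, 0.0, -0.001]
contact_force: [-2.3, 3.1, 0.7]
gripper_width: 29.8
```

>>> jog_arm(rows=[[[0,-0.3,0],[0,0,0],3.0],[[0,-0.3,0],[0,0,0],3.0]])

```text
clock: 10.2
position: [556.8, -127.5, 90.5]
ee_rot: [-0.076, 0.997, -0.0, 0.0]
contact_force: [-0.7, 0.8, 0.9]
gripper_width: 30.1
```

>>> jog_arm(rows=[[[0,-0.3,0],[0,0,0],3.0],[[0,-0.3,0],[0,0,0],3.0]])

```text
clock: 10.45
position: [558.2, -133.5, 90.7]
ee_rot: [-0.076, 0.997, -0.0, 0.0]
contact_force: [-1.4, 0.3, 0.1]
gripper_width: 29.9
```

```bash
python3 - <<'E'
from h import *
im=eyes.get_image("side")[110:180,300:400,::-1].copy(); im=np.clip(im.astype(float)*2.2,0,255).astype(np.uint8)
im=cv2.resize(im,None,fx=8,fy=8,interpolation=cv2.INTER_CUBIC)
p,R,_,_=st()
u=np.array([np.cos(REF+.475),np.sin(REF+.475)]);print("r,lat",(p[:2]-NUT)@u,(p[:2]-NUT)@np.array([u[1],-u[0]]))
cv2.imwrite("pics/s11.png",im)
E
```

```text
t 10.5 p [ 558.3 -133.8   90.7] yaw(x) -2.99 tilt [ 0.001 -0.    -1.   ] r 71.2 theta -0.669 yawtheta -0.476 F [-0.3  0.1  0.6] w 30.1
r,lat 69.85517709819297 -13.73198664539605
```

View pics/s11.png

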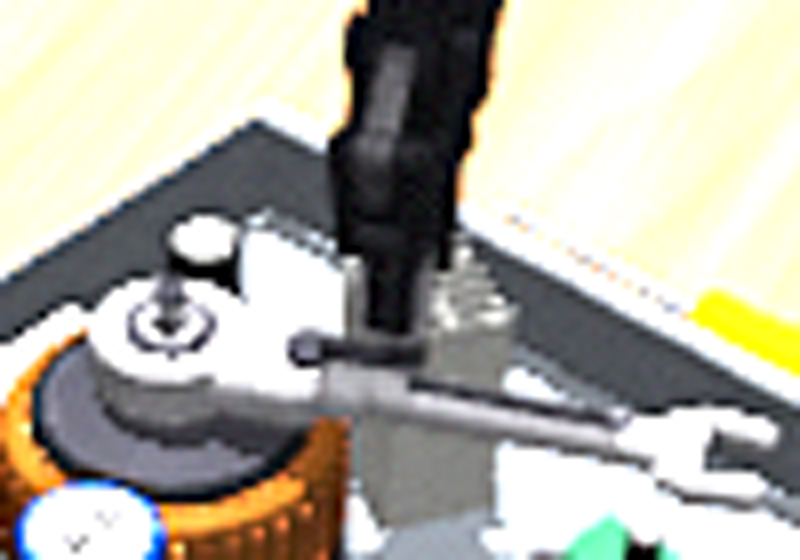

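>>> jog_arm(rows=[[[0,0.2,-2],[0,0,0],3.0],[[0,0,-3],[0,0,0],3.0],[[3,0.5,0],[0,0,0],3.0],[[3.2,0.7,0],[0,0,0],3.0],[[0,0,0],[0,0,0],3.5]])

```text
clock: 11.12
position: [492.9, -128.9, 141.2]
ee_rot: [-0.076, 0.997, -0.0, 0.001]
contact_force: [0.6, -0.4, 0.7]
gripper_width: 35.1
```

```bash
python3 - <<'E'
from h import *
im=eyes.get_image("side")[110:180,300:400,::-1].copy(); im=np.clip(im.astype(float)*2.2,0,255).astype(np.uint8)
im=cv2.resize(im,None,fx=8,fy=8,interpolation=cv2.INTER_CUBIC)
cv2.imwrite("pics/s12.png",im)
f=REF+.475
plan([*(NUT+132*np.array([np.cos(f),np.sin(f)])),70],f,4,3.0)
E
```

```text
t 11.18 p [ 494.5 -128.9  141.4] yaw(x) -2.99 tilt [ 0.002 -0.    -1.   ] r 132.2 theta -0.47 yawtheta -0.477 F [ 0.4 -0.2 -0.1] w 35.1
[[[-0.01, -0.02, 1.78], [0, 0, 0.0], 3.0], [[-0.01, -0.02, 1.78], [0, 0, 0.0], 3.0], [[-0.01, -0.02, 1.78], [0, 0, 0.0], 3.0], [[-0.01, -0.02, 1.78], [0, 0, 0.0], 3.0]]
```

View pics/s12.png

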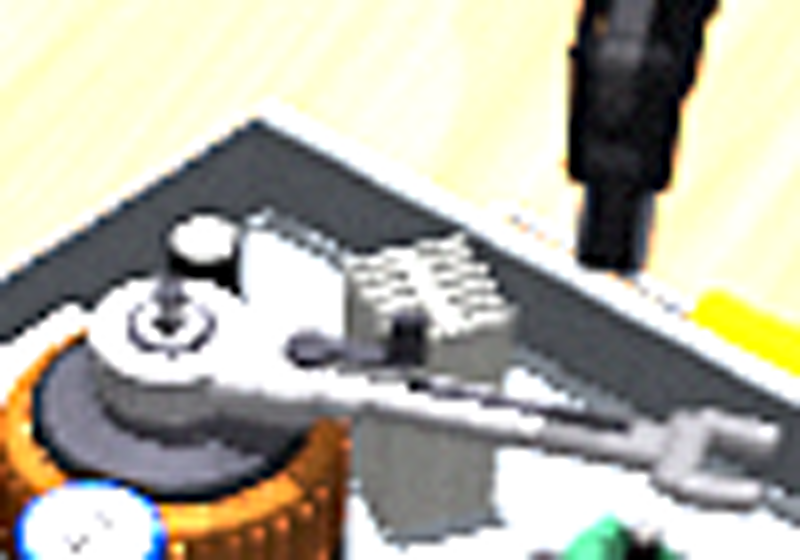

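>>> jog_arm(rows=[[[0,0,2],[0,0,0],3.5],[[0,0,2],[0,0,0],3.5],[[0,0,1.5],[0,0,0],3.5],[[0,0,1.5],[0,0,0],3.5],[[0,0,0.9],[0,0,0],3.0],[[0,0,0],[0,0,0],3.0]])

```text
clock: 11.92
position: [494.0, -128.7, 60.9]
ee_rot: [-0.076, 0.997, -0.0, -0.001]
contact_force: [0.4, -0.3, 0.4]
gripper_width: 30.0
```

>>> jog_arm(rows=[[[-0.05,1.15,0],[0,0,5],3.0],[[-0.05,1.15,0],[0,0,5],3.0],[[-0.05,1.15,0],[0,0,5],3.0],[[-0.05,1.15,0],[0,0,5],3.0],[[-0.05,1.15,0],[0,0,5],3.0],[[-0.05,1.15,0],[0,0,5],3.0]])

```text
clock: 12.68
position: [502.5, -60.5, 62.4]
ee_rot: [0.186, 0.982, 0.0, 0.001]
contact_force: [-0.3, -0.8, 0.3]
gripper_width: 30.2
```

```bash
python3 - <<'E'
from h import *
st()
E
```

```text
t 12.68 p [502.5 -60.5  62.4] yaw(x) 2.767 tilt [ 0.002 -0.    -1.   ] r 132.3 theta 0.057 yawtheta 0.05 F [-0.3 -0.8  0.3] w 30.2
```

>>> jog_arm(rows=[[[-0.05,1.15,0],[0,0,5],3.0],[[-0.05,1.15,0],[0,0,5],3.0]])

```text
clock: 12.92
position: [512.3, -40.4, 62.4]
ee_rot: [0.271, 0.963, -0.0, 0.0]
contact_force: [0.1, -4.6, 0.1]
gripper_width: 30.2
```

```bash
python3 - <<'E'
from h import *
st()
im=eyes.get_image("side");cv2.imwrite("pics/s13.png",cv2.resize(im[100:250,250:450,::-1],None,fx=4,fy=4))
E
```

```text
t 12.93 p [512.3 -40.4  62.4] yaw(x) 2.593 tilt [ 0.001 -0.001 -1.   ] r 132.6 theta 0.226 yawtheta 0.224 F [ 0.1 -4.6  0.1] w 30.2
```

View pics/s13.png

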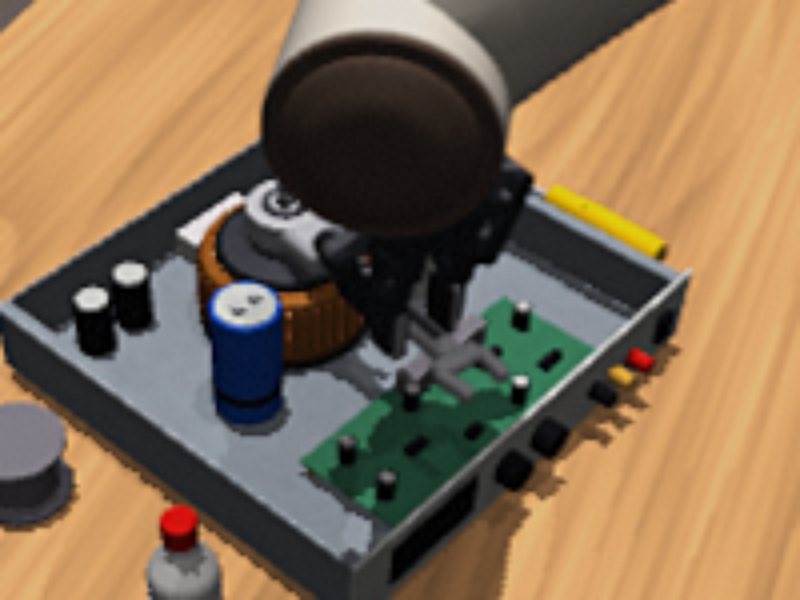

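>>> jog_arm(rows=[[[-0.05,1.15,0],[0,0,5],3.0],[[-0.05,1.15,0],[0,0,5],3.0],[[-0.05,1.15,0],[0,0,5],3.0],[[-0.05,1.15,0],[0,0,5],3.0]])

```text
clock: 13.48
position: [541.3, -6.7, 62.1]
ee_rot: [0.434, 0.901, -0.001, -0.001]
contact_force: [-1.9, -3.6, 3.3]
gripper_width: 29.6
```

>>> jog_arm(rows=[[[-0.05,1.0,0],[0,0,4.5],3.0],[[0,0,0],[0,0,0],3.0]])

```text
clock: 13.72
position: [549.9, -0.2, 61.8]
ee_rot: [0.467, 0.884, -0.0, -0.0]
contact_force: [-2.8, -1.1, 1.9]
gripper_width: 29.9
```

```bash
python3 - <<'E'
from h import *
st()
E
```

```text
t 13.72 p [ 5.499e+02 -2.000e-01  6.180e+01] yaw(x) 2.169 tilt [-0.001 -0.    -1.   ] r 133.0 theta 0.643 yawtheta 0.647 F [-2.8 -1.1  1.9] w 29.9
```

>>> jog_arm(rows=[[[-0.07,-1.39,0],[0,0,-6],3.0],[[-0.07,-1.39,0],[0,0,-6],3.0],[[-0.07,-1.39,0],[0,0,-6],3.0],[[-0.07,-1.39,0],[0,0,-6],3.0],[[-0.07,-1.39,0],[0,0,-6],3.0],[[-0.07,-1.39,0],[0,0,-6],3.0]])

```text
clock: 14.48
position: [500.4, -64.8, 62.1]
ee_rot: [0.169, 0.986, 0.001, 0.001]
contact_force: [-0.3, 0.2, -0.1]
gripper_width: 29.8
```

>>> jog_arm(rows=[[[-0.07,-1.39,0],[0,0,-6],3.0],[[-0.07,-1.39,0],[0,0,-6],3.0],[[-0.07,-1.39,0],[0,0,-6],3.0],[[-0.07,-1.39,0],[0,0,-6],3.0],[[0,0,0],[0,0,0],3.0]])

```text
clock: 15.1
position: [492.6, -120.0, 61.9]
ee_rot: [-0.036, 0.999, 0.0, 0.001]
contact_force: [0.5, -0.2, 0.4]
gripper_width: 30.2
```

```bash
python3 - <<'E'
from h import *
st()
E
```

```text
t 15.1 p [ 492.6 -120.    61.9] yaw(x) -3.07 tilt [ 0.002  0.    -1.   ] r 133.1 theta -0.402 yawtheta -0.397 F [ 0.5 -0.2  0.4] w 30.2
```

Free on the back stroke. Continue to about -0.64.

>>> jog_arm(rows=[[[-0.07,-1.39,0],[0,0,-6],3.0],[[-0.07,-1.39,0],[0,0,-6],3.0],[[-0.01,-0.46,0],[0,0,-2],3.0],[[0,0,0],[0,0,0],3.0]])

```text
clock: 15.6
position: [498.7, -151.1, 61.6]
ee_rot: [-0.157, 0.988, -0.0, 0.0]
contact_force: [-0.1, 0.5, 0.3]
gripper_width: 30.1
```

```bash
python3 - <<'E'
from h import *
st()
im=eyes.get_image("side");cv2.imwrite("pics/s14.png",cv2.resize(im[100:250,250:450,::-1],None,fx=4,fy=4))
E
```

```text
t 15.6 p [ 498.7 -151.1   61.6] yaw(x) -2.826 tilt [ 0.001  0.    -1.   ] r 133.1 theta -0.64 yawtheta -0.641 F [-0.1  0.5  0.3] w 30.1
```

View pics/s14.png

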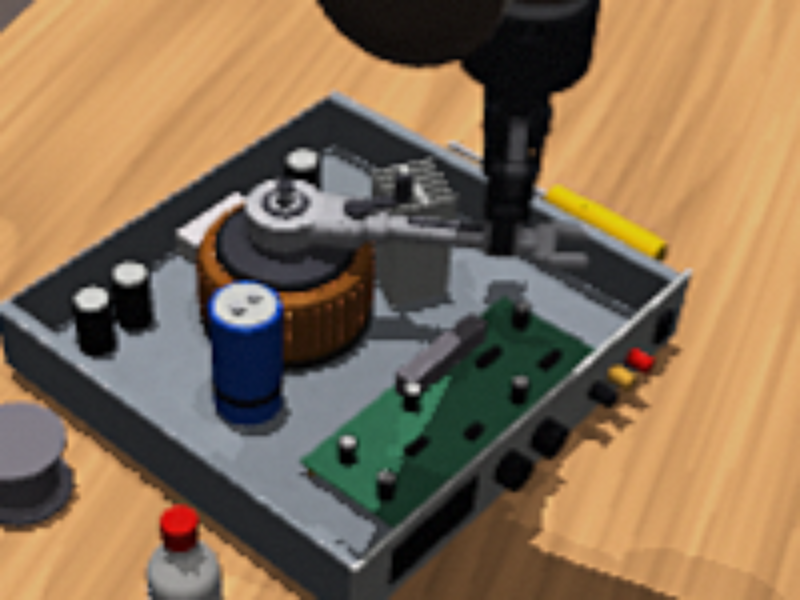

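>>> jog_arm(rows=[[[-0.05,1.16,0],[0,0,5],3.0],[[-0.05,1.16,0],[0,0,5],3.0],[[-0.05,1.16,0],[0,0,5],3.0],[[-0.05,1.16,0],[0,0,5],3.0],[[-0.05,1.16,0],[0,0,5],3.0]])

```text
clock: 16.27
position: [492.8, -93.1, 61.7]
ee_rot: [0.061, 0.998, 0.0, 0.0]
contact_force: [0.5, -0.7, -1.1]
gripper_width: 29.6
```

>>> jog_arm(rows=[[[-0.05,1.16,0],[0,0,5],3.0],[[-0.05,1.16,0],[0,0,5],3.0]])

```text
clock: 16.52
position: [497.5, -71.1, 61.7]
ee_rot: [0.148, 0.989, -0.0, 0.0]
contact_force: [0.1, -4.7, -0.9]
gripper_width: 29.9
```

>>> jog_arm(rows=[[[-0.05,1.16,0],[0,0,5],3.0],[[-0.05,1.16,0],[0,0,5],3.0]])

```text
clock: 16.77
position: [506.0, -49.7, 61.7]
ee_rot: [0.233, 0.972, -0.001, 0.0]
contact_force: [1.3, -5.2, 0.3]
gripper_width: 30.0
```

```bash
python3 - <<'E'
from h import *
st()
E
```

```text
t 16.77 p [506.  -49.7  61.7] yaw(x) 2.671 tilt [-0.    -0.001 -1.   ] r 133.6 theta 0.141 yawtheta 0.146 F [ 1.3 -5.2  0.3] w 30.0
```

>>> jog_arm(rows=[[[-0.03,0.7,0],[0,0,3],3.0],[[-0.03,0.7,0],[0,0,3],3.0],[[-0.03,0.7,0],[0,0,3],3.0]])

```text
clock: 17.15
position: [516.6, -32.3, 61.6]
ee_rot: [0.308, 0.951, -0.001, -0.0]
contact_force: [-0.4, -4.3, 1.1]
gripper_width: 30.3
```

>>> jog_arm(rows=[[[-0.03,0.7,0],[0,0,3],3.0],[[-0.03,0.7,0],[0,0,3],3.0]])

```text
clock: 17.4
position: [525.0, -21.6, 61.6]
ee_rot: [0.358, 0.934, -0.001, -0.001]
contact_force: [-1.7, -3.7, 2.3]
gripper_width: 30.2
```

>>> jog_arm(rows=[[[-0.03,0.7,0],[0,0,3],3.0],[[-0.03,0.7,0],[0,0,3],3.0]])

```text
clock: 17.65
position: [534.5, -11.8, 61.5]
ee_rot: [0.406, 0.914, -0.001, -0.001]
contact_force: [-2.4, -2.5, 3.4]
gripper_width: 29.7
```

>>> jog_arm(rows=[[[-0.03,0.7,0],[0,0,3],3.0],[[-0.03,0.7,0],[0,0,3],3.0]])

```text
clock: 17.9
position: [545.0, -3.1, 61.3]
ee_rot: [0.454, 0.891, -0.002, -0.002]
contact_force: [-3.3, -2.0, 2.5]
gripper_width: 30.0
```

```bash
python3 - <<'E'
from h import *
st()
E
```

```text
t 17.9 p [545.   -3.1  61.3] yaw(x) 2.2 tilt [-0.005 -0.001 -1.   ] r 133.6 theta 0.601 yawtheta 0.617 F [-3.3 -2.   2.5] w 30.0
```

>>> jog_arm(rows=[[[-0.04,0.55,0],[0,0,2],3.0],[[0,0,0],[0,0,0],3.0]])

```text
clock: 18.15
position: [550.2, 0.3, 61.1]
ee_rot: [0.468, 0.884, -0.001, -0.001]
contact_force: [-3.7, 0.4, 1.9]
gripper_width: 30.0
```

>>> jog_arm(rows=[[[-0.09,-1.39,0],[0,0,-6],3.0],[[-0.07,-1.39,0],[0,0,-6],3.0],[[-0.07,-1.39,0],[0,0,-6],3.0],[[-0.07,-1.39,0],[0,0,-6],3.0],[[-0.07,-1.39,0],[0,0,-6],3.0],[[-0.07,-1.39,0],[0,0,-6],3.0]])

```text
clock: 18.9
position: [502.2, -64.5, 61.8]
ee_rot: [0.17, 0.985, 0.001, 0.001]
contact_force: [-0.3, -0.6, 0.8]
gripper_width: 30.3
```

>>> jog_arm(rows=[[[-0.07,-1.39,0],[0,0,-6],3.0],[[-0.07,-1.39,0],[0,0,-6],3.0],[[-0.07,-1.39,0],[0,0,-6],3.0],[[-0.07,-1.39,0],[0,0,-6],3.0],[[0,0,0],[0,0,0],3.0]])

```text
clock: 19.52
position: [494.6, -119.8, 61.7]
ee_rot: [-0.035, 0.999, 0.0, 0.001]
contact_force: [0.0, 0.3, -0.3]
gripper_width: 30.1
```

```bash
python3 - <<'E'
from h import *
st()
E
```

```text
t 19.52 p [ 494.6 -119.8   61.7] yaw(x) -3.071 tilt [ 0.002  0.    -1.   ] r 131.1 theta -0.401 yawtheta -0.396 F [ 0.   0.3 -0.3] w 30.1
```

>>> jog_arm(rows=[[[0.05,-1.39,0],[0,0,-6],3.0],[[0,-1.39,0],[0,0,-6],3.0],[[0,-0.46,0],[0,0,-2],3.0],[[0,0,0],[0,0,0],3.0],[[-0.05,1.16,0],[0,0,5],3.0],[[-0.05,1.16,0],[0,0,5],3.0],[[-0.05,1.16,0],[0,0,5],3.0],[[-0.03,0.7,0],[0,0,3],3.0]])

```text
clock: 20.52
position: [491.7, -109.3, 61.6]
ee_rot: [-0.0, 1.0, 0.0, 0.0]
contact_force: [0.7, 0.0, -0.6]
gripper_width: 29.9
```

>>> jog_arm(rows=[[[-0.03,0.7,0],[0,0,3],3.0],[[-0.03,0.7,0],[0,0,3],3.0]])

```text
clock: 20.78
position: [492.5, -95.6, 61.6]
ee_rot: [0.052, 0.999, -0.0, 0.0]
contact_force: [-0.0, -0.5, 0.2]
gripper_width: 29.8
```

>>> jog_arm(rows=[[[-0.03,0.7,0],[0,0,3],3.0],[[-0.03,0.7,0],[0,0,3],3.0]])

```text
clock: 21.02
position: [494.7, -82.4, 61.6]
ee_rot: [0.104, 0.995, -0.001, -0.0]
contact_force: [0.3, -3.1, -0.5]
gripper_width: 30.3
```

```bash
python3 - <<'E'
from h import *
st()
E
```

```text
t 21.02 p [494.7 -82.4  61.6] yaw(x) 2.933 tilt [-0.    -0.001 -1.   ] r 133.5 theta -0.118 yawtheta -0.116 F [ 0.3 -3.1 -0.5] w 30.3
```

>>> jog_arm(rows=[[[-0.02,0.46,0],[0,0,2],3.0],[[-0.02,0.46,0],[0,0,2],3.0]])

```text
clock: 21.28
position: [496.8, -73.8, 61.6]
ee_rot: [0.139, 0.99, -0.001, -0.0]
contact_force: [-1.1, -3.3, 0.8]
gripper_width: 30.3
```

>>> jog_arm(rows=[[[-0.02,0.46,0],[0,0,2],3.0],[[-0.02,0.46,0],[0,0,2],3.0]])

```text
clock: 21.52
position: [499.6, -65.2, 61.6]
ee_rot: [0.173, 0.985, -0.001, -0.001]
contact_force: [-0.5, -3.4, 0.3]
gripper_width: 29.9
```

```bash
python3 - <<'E'
from h import *
st()
E
```

```text
t 21.52 p [499.6 -65.2  61.6] yaw(x) 2.794 tilt [-0.001 -0.001 -1.   ] r 133.4 theta 0.016 yawtheta 0.023 F [-0.5 -3.4  0.3] w 29.9
```

>>> jog_arm(rows=[[[-0.02,0.46,0],[0,0,2],3.0],[[-0.02,0.46,0],[0,0,2],3.0]])

```text
clock: 21.78
position: [502.9, -56.8, 61.5]
ee_rot: [0.207, 0.978, -0.001, -0.001]
contact_force: [-1.6, -3.2, 1.7]
gripper_width: 30.4
```

>>> jog_arm(rows=[[[-0.02,0.46,0],[0,0,2],3.0],[[-0.02,0.46,0],[0,0,2],3.0]])

```text
clock: 22.02
position: [506.8, -48.6, 61.5]
ee_rot: [0.242, 0.97, -0.001, -0.001]
contact_force: [-1.9, -4.1, 2.1]
gripper_width: 30.1
```

```bash
python3 - <<'E'
from h import *
st()
E
```

```text
t 22.02 p [506.8 -48.6  61.5] yaw(x) 2.654 tilt [-0.003 -0.001 -1.   ] r 133.4 theta 0.151 yawtheta 0.163 F [-1.9 -4.1  2.1] w 30.1
```

>>> jog_arm(rows=[[[-0.02,0.46,0],[0,0,2],3.0],[[-0.02,0.46,0],[0,0,2],3.0]])

```text
clock: 22.28
position: [511.2, -40.8, 61.5]
ee_rot: [0.275, 0.961, -0.001, -0.002]
contact_force: [-3.6, -3.5, 3.6]
gripper_width: 30.2
```

>>> jog_arm(rows=[[[-0.02,0.46,0],[0,0,2],3.0]])

```text
clock: 22.4
position: [513.7, -37.0, 61.4]
ee_rot: [0.292, 0.956, -0.001, -0.002]
contact_force: [-3.8, -2.2, 2.3]
gripper_width: 30.1
```

>>> jog_arm(rows=[[[-0.02,0.46,0],[0,0,2],3.0],[[-0.02,0.46,0],[0,0,2],3.0]])

```text
clock: 22.65
position: [518.9, -29.7, 61.3]
ee_rot: [0.325, 0.946, -0.001, -0.002]
contact_force: [-3.1, -1.9, 2.6]
gripper_width: 30.3
```

>>> jog_arm(rows=[[[-0.02,0.46,0],[0,0,2],3.0]])

```text
clock: 22.78
position: [521.7, -26.1, 61.2]
ee_rot: [0.342, 0.94, -0.002, -0.002]
contact_force: [-4.2, -2.6, 2.3]
gripper_width: 29.8
```

>>> jog_arm(rows=[[[-0.02,0.46,0],[0,0,2],3.0],[[-0.02,0.46,0],[0,0,2],3.0]])

```text
clock: 23.02
position: [527.8, -19.4, 61.1]
ee_rot: [0.374, 0.927, -0.002, -0.002]
contact_force: [-4.2, -1.2, 2.4]
gripper_width: 29.7
```

>>> jog_arm(rows=[[[-0.02,0.46,0],[0,0,2],3.0]])

```text
clock: 23.15
position: [531.0, -16.2, 61.0]
ee_rot: [0.391, 0.921, -0.002, -0.002]
contact_force: [-3.5, -1.0, 2.5]
gripper_width: 30.1
```

```bash
python3 - <<'E'
from h import *
st()
im=eyes.get_image("side");cv2.imwrite("pics/s15.png",cv2.resize(im[100:250,250:450,::-1],None,fx=4,fy=4))
E
```

```text
t 23.15 p [531.  -16.2  61. ] yaw(x) 2.339 tilt [-0.006 -0.001 -1.   ] r 132.9 theta 0.456 yawtheta 0.478 F [-3.5 -1.   2.5] w 30.1
```

View pics/s15.png

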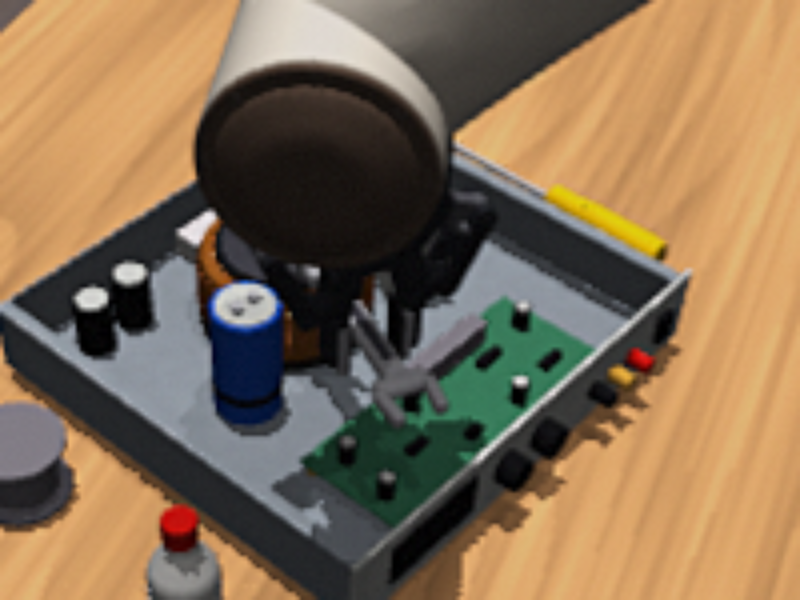

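>>> jog_arm(rows=[[[-0.02,0.46,0],[0,0,2],3.0],[[-0.02,0.46,0],[0,0,2],3.0]])

```text
clock: 23.45
position: [538.0, -10.2, 60.8]
ee_rot: [0.422, 0.906, -0.002, -0.002]
contact_force: [-4.5, 0.2, 1.3]
gripper_width: 30.0
```

>>> jog_arm(rows=[[[-0.02,0.46,0],[0,0,2],3.0]])

```text
clock: 23.58
position: [541.6, -7.3, 60.8]
ee_rot: [0.438, 0.899, -0.002, -0.002]
contact_force: [-4.0, -0.9, 1.7]
gripper_width: 30.0
```

>>> jog_arm(rows=[[[-0.02,0.46,0],[0,0,1.5],3.0]])

```text
clock: 23.7
position: [545.7, -4.5, 60.7]
ee_rot: [0.45, 0.893, -0.001, -0.002]
contact_force: [-5.0, -0.0, 1.3]
gripper_width: 30.1
```

>>> jog_arm(rows=[[[-0.02,0.46,0],[0,0,1.5],3.0],[[0,0,0],[0,0,0],3.0]])

```text
clock: 23.95
position: [550.5, -1.7, 60.7]
ee_rot: [0.461, 0.888, -0.001, -0.001]
contact_force: [-4.5, -0.7, -0.8]
gripper_width: 30.2
```

```bash
python3 - <<'E'
from h import *
st()
E
```

```text
t 23.95 p [550.5  -1.7  60.7] yaw(x) 2.184 tilt [-0.003 -0.    -1.   ] r 131.5 theta 0.64 yawtheta 0.632 F [-4.5 -0.7 -0.8] w 30.2
```

>>> jog_arm(rows=[[[0.05,-1.39,0],[0,0,-6],3.0],[[-0.04,-1.39,0],[0,0,-6],3.0],[[-0.07,-1.39,0],[0,0,-6],3.0],[[-0.07,-1.39,0],[0,0,-6],3.0],[[-0.07,-1.39,0],[0,0,-6],3.0],[[-0.07,-1.39,0],[0,0,-6],3.0]])

```text
clock: 24.7
position: [503.8, -66.1, 62.3]
ee_rot: [0.161, 0.987, 0.001, 0.003]
contact_force: [0.5, 0.6, -0.1]
gripper_width: 30.2
```

>>> jog_arm(rows=[[[-0.07,-1.39,0],[0,0,-6],3.0],[[-0.07,-1.39,0],[0,0,-6],3.0],[[-0.07,-1.39,0],[0,0,-6],3.0],[[-0.07,-1.39,0],[0,0,-6],3.0],[[0,0,0],[0,0,0],3.0]])

```text
clock: 25.32
position: [496.8, -121.7, 62.1]
ee_rot: [-0.044, 0.999, -0.0, 0.002]
contact_force: [0.0, -0.1, -0.3]
gripper_width: 30.3
```

```bash
python3 - <<'E'
from h import *
st()
im=eyes.get_image("side");cv2.imwrite("pics/s16.png",cv2.resize(im[100:250,250:450,::-1],None,fx=4,fy=4))
E
```

```text
t 25.32 p [ 496.8 -121.7   62.1] yaw(x) -3.053 tilt [ 0.004 -0.    -1.   ] r 129.0 theta -0.417 yawtheta -0.413 F [ 0.  -0.1 -0.3] w 30.3
```

View pics/s16.png

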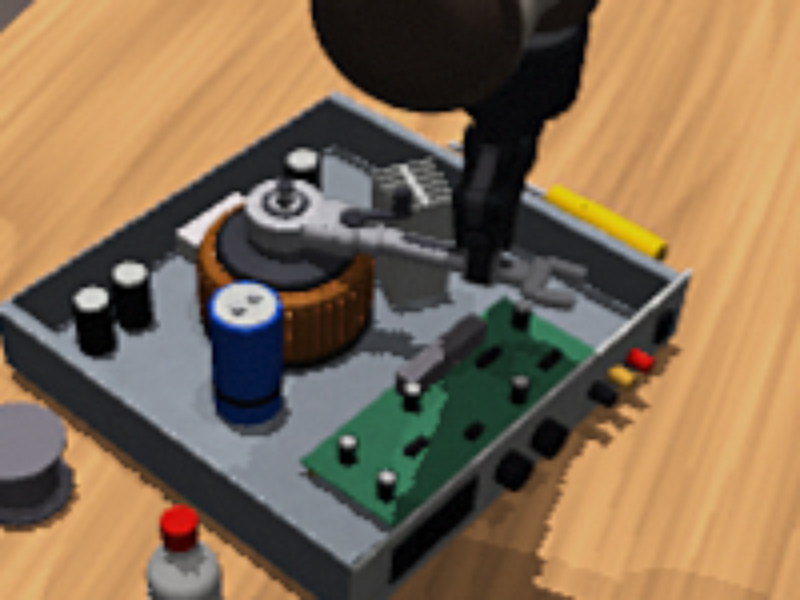

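>>> jog_arm(rows=[[[0.2,-1.39,0],[0,0,-6],3.0],[[0.1,-1.39,0],[0,0,-6],3.0],[[0,-0.3,0],[0,0,-1.3],3.0],[[0,0,0],[0,0,0],3.0]])

```text
clock: 25.88
position: [497.2, -151.6, 61.6]
ee_rot: [-0.16, 0.987, -0.0, 0.0]
contact_force: [0.9, 0.7, -0.7]
gripper_width: 30.0
```

>>> jog_arm(rows=[[[-0.05,1.16,0],[0,0,5],3.0],[[-0.03,0.7,0],[0,0,3],3.0],[[-0.03,0.7,0],[0,0,3],3.0]])

```text
clock: 26.25
position: [491.4, -126.3, 61.6]
ee_rot: [-0.064, 0.998, -0.0, 0.0]
contact_force: [-0.3, -0.4, -0.3]
gripper_width: 29.9
```

```bash
python3 - <<'E'
from h import *
st()
E
```

```text
t 26.25 p [ 491.4 -126.3   61.6] yaw(x) -3.014 tilt [ 0. -0. -1.] r 134.9 theta -0.447 yawtheta -0.453 F [-0.3 -0.4 -0.3] w 29.9
```

>>> jog_arm(rows=[[[-0.02,0.46,0],[0,0,2],3.0],[[-0.02,0.46,0],[0,0,2],3.0]])

```text
clock: 26.5
position: [490.7, -117.1, 61.6]
ee_rot: [-0.029, 1.0, -0.0, 0.0]
contact_force: [-0.8, -0.0, 0.0]
gripper_width: 29.8
```

>>> jog_arm(rows=[[[-0.02,0.46,0],[0,0,2],3.0],[[-0.02,0.46,0],[0,0,2],3.0]])

```text
clock: 26.75
position: [490.6, -107.9, 61.6]
ee_rot: [0.006, 1.0, -0.0, 0.0]
contact_force: [-0.1, -0.5, 0.9]
gripper_width: 30.2
```

>>> jog_arm(rows=[[[-0.02,0.46,0],[0,0,2],3.0]])

```text
clock: 26.88
position: [490.9, -103.3, 61.5]
ee_rot: [0.023, 1.0, -0.0, -0.0]
contact_force: [0.5, -0.3, -0.1]
gripper_width: 30.3
```

>>> jog_arm(rows=[[[-0.02,0.46,0],[0,0,2],3.0]])

```text
clock: 27.0
position: [491.2, -98.8, 61.5]
ee_rot: [0.041, 0.999, -0.0, -0.0]
contact_force: [-0.2, -0.6, 1.2]
gripper_width: 29.7
```

>>> jog_arm(rows=[[[-0.02,0.46,0],[0,0,2],3.0]])

```text
clock: 27.12
position: [491.7, -94.2, 61.5]
ee_rot: [0.058, 0.998, -0.0, -0.0]
contact_force: [0.2, -1.5, -0.2]
gripper_width: 29.9
```

>>> jog_arm(rows=[[[-0.02,0.46,0],[0,0,2],3.0]])

```text
clock: 27.25
position: [492.3, -89.8, 61.5]
ee_rot: [0.075, 0.997, -0.0, -0.0]
contact_force: [-0.0, -2.0, 0.4]
gripper_width: 29.8
```

>>> jog_arm(rows=[[[-0.02,0.46,0],[0,0,2],3.0]])

```text
clock: 27.38
position: [493.0, -85.7, 61.5]
ee_rot: [0.093, 0.996, -0.001, -0.0]
contact_force: [0.5, -3.6, 0.2]
gripper_width: 30.2
```

>>> jog_arm(rows=[[[-0.02,0.46,0],[0,0,2],3.0]])

```text
clock: 27.5
position: [493.8, -81.7, 61.5]
ee_rot: [0.11, 0.994, -0.001, -0.001]
contact_force: [-0.7, -6.7, -0.8]
gripper_width: 29.8
```

>>> jog_arm(rows=[[[-0.02,0.46,0],[0,0,2],3.0]])

```text
clock: 27.62
position: [494.7, -77.9, 61.5]
ee_rot: [0.127, 0.992, -0.001, -0.001]
contact_force: [-0.2, -9.9, -1.1]
gripper_width: 30.4
```

>>> jog_arm(rows=[[[-0.01,0.3,0],[0,0,1],3.0]])

```text
clock: 27.75
position: [495.3, -75.5, 61.5]
ee_rot: [0.135, 0.991, -0.002, -0.001]
contact_force: [0.1, -11.8, 0.3]
gripper_width: 30.0
```

```bash
python3 - <<'E'
from h import *
st()
im=eyes.get_image("side");cv2.imwrite("pics/s17.png",cv2.resize(im[100:250,250:450,::-1],None,fx=4,fy=4))
E
```

```text
t 27.75 p [495.3 -75.5  61.5] yaw(x) 2.87 tilt [-0.003 -0.003 -1.   ] r 134.5 theta -0.067 yawtheta -0.053 F [  0.1 -11.8   0.3] w 30.0
```

View pics/s17.png

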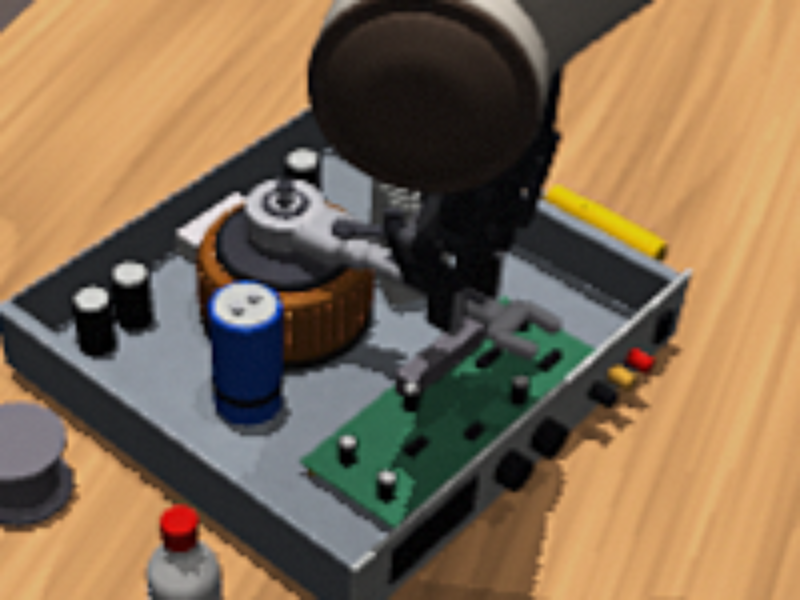

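>>> jog_arm(rows=[[[-0.01,0.4,0],[0,0,0],3.0],[[0,0,0],[0,0,0],3.0]])

```text
clock: 28.05
position: [495.8, -72.3, 61.4]
ee_rot: [0.135, 0.991, -0.002, -0.002]
contact_force: [-0.9, -11.5, 1.1]
gripper_width: 30.0
```

```bash
python3 - <<'E'
from h import *
st()
im=eyes.get_image("side");cv2.imwrite("pics/s18.png",cv2.resize(im[100:250,250:450,::-1],None,fx=4,fy=4))
a=cv2.imread("pics/s17.png");b=cv2.imread("pics/s18.png")
d=cv2.absdiff(a,b).max(2); print(d[280:380,460:580].max(), d[180:280,240:400].max(), (d>40).sum())
cv2.imwrite("pics/d.png",np.hstack([a[260:400,400:600],b[260:400,400:600]]).repeat(2,0).repeat(2,1))
E
```

```text
t 28.05 p [495.8 -72.3  61.4] yaw(x) 2.871 tilt [-0.005 -0.004 -1.   ] r 134.8 theta -0.043 yawtheta -0.054 F [ -0.9 -11.5   1.1] w 30.0
75 121 6995
```

View pics/d.png

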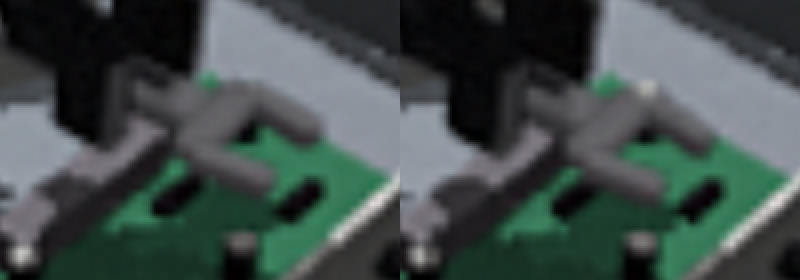

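```bash
python3 - <<'E'
import cv2,numpy as np
L=lambda n:cv2.cvtColor(cv2.imread(f"pics/{n}.png"),cv2.COLOR_BGR2GRAY)
pts={"frontR":(690,272),"knob":(548,402),"bind":(625,360),"cap":(246,305),"cornerL":(10,300),"wallback":(335,100),"pcbcap":(347,448),"pcbcap2":(386,485),"bottle":(180,525),"meter":(500,465),"stud":(285,200),"smallcap":(92,297),"frontL":(355,565)}
for a,b in (("s8","s14"),("s14","s16"),("s16","s17"),("s17","s18"),("s8","s18")):
  A,B=L(a),L(b); o=[]
  for k,(x,y) in pts.items():
    x0=max(x-28,0);y0=max(y-28,0);T=A[y0:y+28,x0:x+28]
    sx=max(x0-16,0);sy=max(y0-16,0);S=B[sy:y+44,sx:x+44]
    r=cv2.matchTemplate(S,T,cv2.TM_CCOEFF_NORMED);_,m,_,l=cv2.minMaxLoc(r); o.append((k,l[0]+sx-x0,l[1]+sy-y0,round(m,2)))
  print(a,b,o)
E
```

```text
s8 s14 [('frontR', 0, 0, 1.0), ('knob', 0, 0, 1.0), ('bind', 0, 0, 0.97), ('cap', 0, 0, 1.0), ('cornerL', 0, 0, 1.0), ('wallback', 0, 0, 1.0), ('pcbcap', 0, 0, 1.0), ('pcbcap2', -1, -1, 0.75), ('bottle', 0, 0, 1.0), ('meter', 0, 0, 0.99), ('stud', 0, 0, 0.99), ('smallcap', 0, 0, 1.0), ('frontL', 0, 0, 0.83)]
s14 s16 [('frontR', 0, 0, 1.0), ('knob', 0, 0, 1.0), ('bind', 0, 0, 1.0), ('cap', 0, 0, 1.0), ('cornerL', 0, 0, 1.0), ('wallback', -6, 3, 0.87), ('pcbcap', 0, 0, 1.0), ('pcbcap2', 1, 1, 0.66), ('bottle', 0, 0, 1.0), ('meter', 0, 0, 0.99), ('stud', 0, 0, 0.99), ('smallcap', 0, 0, 1.0), ('frontL', 0, -1, 0.84)]
s16 s17 [('frontR', 0, 0, 1.0), ('knob', -2, 1, 0.76), ('bind', 0, 0, 1.0), ('cap', 0, 0, 1.0), ('cornerL', 0, 0, 1.0), ('wallback', -16, 12, 0.45), ('pcbcap', 0, 0, 1.0), ('pcbcap2', 0, 0, 0.77), ('bottle', 0, 0, 1.0), ('meter', 0, 0, 1.0), ('stud', 0, 0, 1.0), ('smallcap', 0, 0, 1.0), ('frontL', 1, 1, 0.93)]
s17 s18 [('frontR', 0, 0, 1.0), ('knob', -1, 1, 0.98), ('bind', 0, 0, 1.0), ('cap', 0, 0, 1.0), ('cornerL', 0, 0, 1.0), ('wallback', -3, 2, 0.94), ('pcbcap', 0, 0, 1.0), ('pcbcap2', 0, 0, 0.95), ('bottle', 0, 0, 1.0), ('meter', 0, 0, 1.0), ('stud', 0, 0, 1.0), ('smallcap', 0, 0, 1.0), ('frontL', 0, 0, 0.99)]
s8 s18 [('frontR', 0, 0, 1.0), ('knob', -2, 1, 0.77), ('bind', 0, 0, 0.97), ('cap', 0, 0, 1.0), ('cornerL', 0, 0, 1.0), ('wallback', 16, -16, 0.73), ('pcbcap', 0, 0, 1.0), ('pcbcap2', 1, 0, 0.77), ('bottle', 0, 0, 1.0), ('meter', 0, 0, 0.99), ('stud', 0, 0, 0.99), ('smallcap', 0, 0, 1.0), ('frontL', 0, 0, 0.9)]
```

>>> jog_arm(rows=[[[-0.01,0.4,0],[0,0,1],3.0],[[0,0,0],[0,0,0],3.0]])

```text
clock: 28.35
position: [496.6, -69.0, 61.4]
ee_rot: [0.144, 0.99, -0.003, -0.002]
contact_force: [-1.8, -14.5, 0.8]
gripper_width: 30.4
```

>>> jog_arm(rows=[[[0,0,0],[0,0,0],3.0]])

```text
clock: 28.48
position: [496.6, -69.1, 61.4]
ee_rot: [0.144, 0.99, -0.003, -0.002]
contact_force: [-0.9, -14.1, 0.2]
gripper_width: 29.9
```

```bash
python3 - <<'E'
from h import *
st()
im=eyes.get_image("side");cv2.imwrite("pics/s19.png",cv2.resize(im[100:250,250:450,::-1],None,fx=4,fy=4))
L=lambda n:cv2.imread(f"pics/{n}.png")
def m(a,b,x,y,h=20):
    T=L(a)[y-h:y+h,x-h:x+h];S=L(b)[y-h-24:y+h+24,x-h-24:x+h+24];r=cv2.matchTemplate(S,T,cv2.TM_CCOEFF_NORMED);_,v,_,l=cv2.minMaxLoc(r);return l[0]-24,l[1]-24,round(v,2)
for p in [(550,322),(528,348),(512,315),(390,230)]: print(p,m("s17","s18",*p),m("s17","s19",*p))
E
```

```text
t 28.48 p [496.6 -69.1  61.4] yaw(x) 2.853 tilt [-0.005 -0.005 -1.   ] r 135.0 theta -0.018 yawtheta -0.036 F [ -0.9 -14.1   0.2] w 29.9
(550, 322) (-3, 4, 0.96) (-6, 8, 0.9)
(528, 348) (-4, 3, 0.91) (-9, 7, 0.85)
(512, 315) (-2, 2, 0.91) (-3, 3, 0.76)
(390, 230) (-2, 2, 0.95) (-5, 4, 0.87)
```

```bash
python3 - <<'E'
from h import *
def P(th,r,l=0,z=95):
    f=REF-th;u=np.array([np.cos(f),np.sin(f)]);t=np.array([u[1],-u[0]])
    return (w2p("side",[*(NUT+r*u+l*t),z])-[250,100])*4
for th in(-.14,-.12,-.1,-.08,-.06,-.04,-.02,0): print(th,P(th,188,15),P(th,188,-15),P(th,165))
E
python3 - <<'E'
import cv2,numpy as np
a=[cv2.imread(f"pics/s{k}.png")[270:380,460:580] for k in (17,18,19)]
cv2.imwrite("pics/j.png",cv2.resize(np.hstack(a),None,fx=2.2,fy=2.2))
E
```

```text
-0.14 [537.1862901  345.78743591] [562.13035364 316.56346665] [515.04527041 315.21459414]
-0.12 [533.47319491 349.28843502] [559.45422681 320.34609314] [512.20107005 318.34530266]
-0.1 [529.63354031 352.74455274] [556.64586422 324.10068574] [509.24693995 321.44281683]
-0.08 [525.66846953 356.153664  ] [553.7056572  327.82515336] [506.18365631 324.50538599]
-0.06 [521.57922556 359.5136486 ] [550.63408643 331.51739411] [503.01207225 327.53126048]
-0.04 [517.36715196 362.82239349] [547.43172354 335.17529707] [499.7331185  330.51869325]
-0.02 [513.0336935 366.077795 ] [544.09923274 338.79674405] [496.34780408 333.46594149]
0 [508.58039668 369.27776117] [540.63737224 342.37961154] [492.85721687 336.37126826]
```

View pics/j.png

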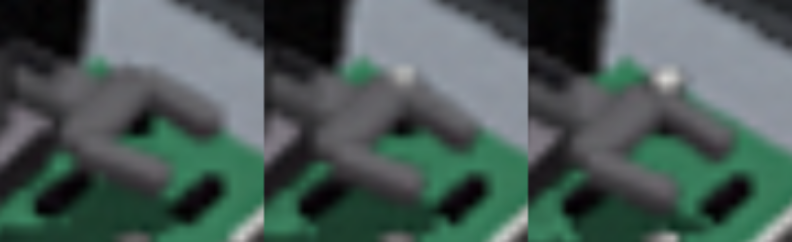

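>>> jog_arm(rows=[[[0,-0.3,0],[0,0,-1],3.0],[[0,0,0],[0,0,0],3.0]])

```text
clock: 28.78
position: [495.9, -71.7, 61.4]
ee_rot: [0.135, 0.991, -0.002, -0.002]
contact_force: [-1.4, -12.9, 1.8]
gripper_width: 30.0
```

```bash
python3 - <<'E'
from h import *
st()
im=eyes.get_image("side");cv2.imwrite("pics/s20.png",cv2.resize(im[100:250,250:450,::-1],None,fx=4,fy=4))
L=lambda n:cv2.imread(f"pics/{n}.png")
def m(a,b,x,y,h=20):
    T=L(a)[y-h:y+h,x-h:x+h];S=L(b)[y-h-24:y+h+24,x-h-24:x+h+24];r=cv2.matchTemplate(S,T,cv2.TM_CCOEFF_NORMED);_,v,_,l=cv2.minMaxLoc(r);return l[0]-24,l[1]-24,round(v,2)
for p in [(545,330),(519,355),(512,315)]: print(p,m("s19","s20",*p))
E
```

```text
t 28.77 p [495.9 -71.7  61.4] yaw(x) 2.87 tilt [-0.005 -0.004 -1.   ] r 134.9 theta -0.038 yawtheta -0.054 F [ -1.4 -12.9   1.8] w 30.0
(545, 330) (2, -2, 0.96)
(519, 355) (3, -3, 0.95)
(512, 315) (0, -1, 0.95)
```

>>> jog_arm(rows=[[[0,-0.4,0],[0,0,-1],3.0],[[0,-0.4,0],[0,0,-2],3.0],[[0,-0.4,0],[0,0,-2],3.0],[[0,-0.4,0],[0,0,-2],3.0],[[0,0,0],[0,0,0],3.0]])

```text
clock: 29.45
position: [493.0, -85.0, 61.3]
ee_rot: [0.075, 0.997, -0.0, -0.001]
contact_force: [-3.3, -2.9, 1.5]
gripper_width: 30.0
```

```bash
python3 - <<'E'
from h import *
st()
im=eyes.get_image("side");cv2.imwrite("pics/s21.png",cv2.resize(im[100:250,250:450,::-1],None,fx=4,fy=4))
E
```

```text
t 29.45 p [493.  -85.   61.3] yaw(x) 2.991 tilt [-0.003 -0.001 -1.   ] r 134.6 theta -0.14 yawtheta -0.175 F [-3.3 -2.9  1.5] w 30.0
```

View pics/s21.png

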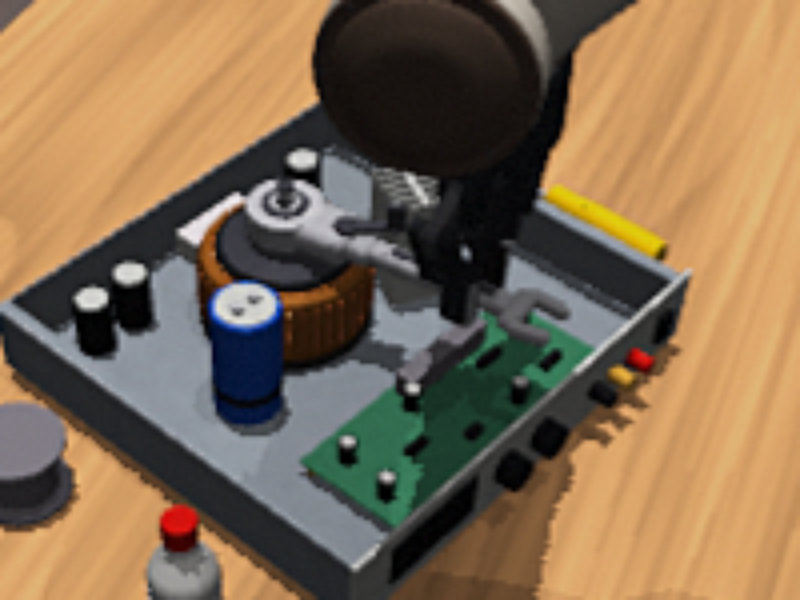

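>>> jog_arm(rows=[[[0,-0.4,0],[0,0,0],3.0],[[0,-0.4,0],[0,0,0],3.3],[[0,0,0],[0,0,0],4.0],[[0,0,0],[0,0,0],4.5],[[0,0,0],[0,0,0],4.5]])

```text
clock: 30.12
position: [493.4, -92.6, 61.5]
ee_rot: [0.074, 0.997, 0.0, 0.0]
contact_force: [-0.5, 0.4, -0.1]
gripper_width: 44.9
```

```bash
python3 - <<'E'
from h import *
st()
im=eyes.get_image("side")[120:190,320:420,::-1].copy(); im=np.clip(im.astype(float)*2.2,0,255).astype(np.uint8)
cv2.imwrite("pics/s22.png",cv2.resize(im,None,fx=8,fy=8,interpolation=cv2.INTER_CUBIC))
E
```

```text
t 30.12 p [493.4 -92.6  61.5] yaw(x) 2.993 tilt [ 0.  0. -1.] r 133.0 theta -0.195 yawtheta -0.176 F [-0.5  0.4 -0.1] w 44.9
```

View pics/s22.png

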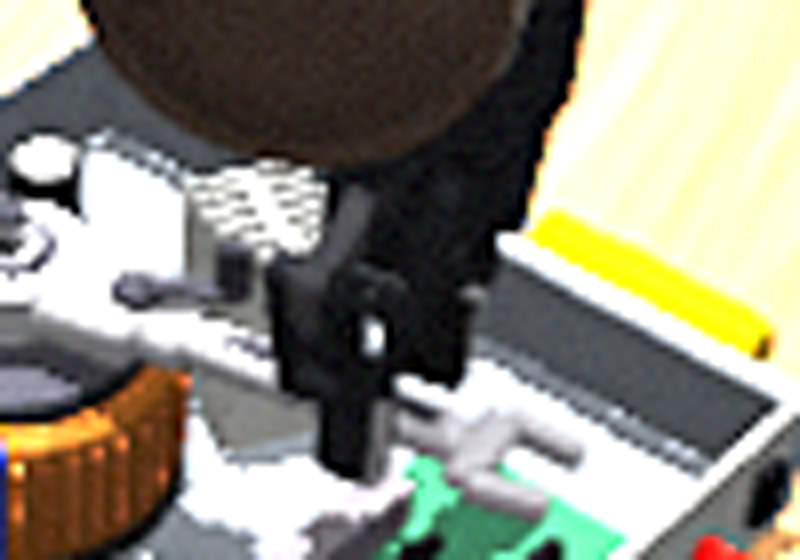

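>>> jog_arm(rows=[[[0,0,0],[0,0,-1],3.5],[[0,0,0],[0,0,0],3.0],[[-0.05,-1.12,0],[0,0,-4.8],3.0],[[-0.05,-1.12,0],[0,0,-4.8],3.0],[[-0.05,-1.12,0],[0,0,-4.8],3.0],[[-0.05,-1.12,0],[0,0,-4.8],3.0],[[-0.05,-1.12,0],[0,0,-4.8],3.0],[[0,0,0],[0,0,0],3.0]])

```text
clock: 31.18
position: [497.8, -148.6, 61.4]
ee_rot: [-0.142, 0.99, -0.0, 0.0]
contact_force: [-0.1, -0.3, 0.2]
gripper_width: 30.1
```

```bash
python3 - <<'E'
from h import *
st()
E
```

```text
t 31.18 p [ 497.8 -148.6   61.4] yaw(x) -2.856 tilt [ 0. -0. -1.] r 133.2 theta -0.62 yawtheta -0.611 F [-0.1 -0.3  0.2] w 30.1
```

>>> jog_arm(rows=[[[-0.03,-0.7,0],[0,0,-3],3.0],[[-0.02,-0.46,0],[0,0,-2],3.0],[[0,0,0],[0,0,0],3.0]])

```text
clock: 31.55
position: [501.7, -158.9, 61.4]
ee_rot: [-0.185, 0.983, 0.0, -0.0]
contact_force: [-0.4, 0.3, 0.2]
gripper_width: 30.3
```

>>> jog_arm(rows=[[[-0.02,0.46,0],[0,0,2],3.0],[[-0.02,0.46,0],[0,0,2],3.0],[[-0.02,0.46,0],[0,0,2],3.0],[[-0.02,0.46,0],[0,0,2],3.0]])

```text
clock: 32.05
position: [496.5, -140.9, 61.5]
ee_rot: [-0.116, 0.993, -0.0, -0.0]
contact_force: [-0.5, -0.8, -0.2]
gripper_width: 29.9
```

>>> jog_arm(rows=[[[-0.02,0.46,0],[0,0,2],3.0],[[0,0,0],[0,0,0],3.0]])

```text
clock: 32.3
position: [495.7, -136.3, 61.6]
ee_rot: [-0.1, 0.995, 0.0, 0.0]
contact_force: [-0.0, -0.5, -0.1]
gripper_width: 29.8
```

```bash
python3 - <<'E'
from h import *
st()
E
```

```text
t 32.3 p [ 495.7 -136.3   61.6] yaw(x) -2.941 tilt [ 0.  0. -1.] r 132.3 theta -0.527 yawtheta -0.525 F [-0.  -0.5 -0.1] w 29.8
```

>>> jog_arm(rows=[[[-0.02,0.46,0],[0,0,2],3.0],[[-0.02,0.46,0],[0,0,2],3.0]])

```text
clock: 32.55
position: [494.5, -127.6, 61.6]
ee_rot: [-0.065, 0.998, -0.0, -0.0]
contact_force: [-0.3, 0.1, 0.5]
gripper_width: 30.1
```

>>> jog_arm(rows=[[[-0.02,0.46,0],[0,0,2],3.0]])

```text
clock: 32.67
position: [494.0, -123.1, 61.5]
ee_rot: [-0.047, 0.999, -0.0, -0.0]
contact_force: [0.0, -0.2, -0.8]
gripper_width: 30.2
```

>>> jog_arm(rows=[[[-0.02,0.46,0],[0,0,2],3.0]])

```text
clock: 32.8
position: [493.7, -118.5, 61.5]
ee_rot: [-0.03, 1.0, -0.0, -0.0]
contact_force: [-0.2, -1.3, 0.4]
gripper_width: 29.7
```

>>> jog_arm(rows=[[[-0.02,0.46,0],[0,0,2],3.0],[[-0.02,0.46,0],[0,0,2],3.0]])

```text
clock: 33.05
position: [493.7, -109.2, 61.5]
ee_rot: [0.005, 1.0, -0.0, -0.0]
contact_force: [-0.1, -0.6, 0.2]
gripper_width: 30.0
```

>>> jog_arm(rows=[[[-0.02,0.46,0],[0,0,2],3.0],[[-0.02,0.46,0],[0,0,2],3.0]])

```text
clock: 33.3
position: [494.3, -100.0, 61.5]
ee_rot: [0.04, 0.999, -0.0, -0.0]
contact_force: [0.2, -0.1, -0.5]
gripper_width: 30.0
```

>>> jog_arm(rows=[[[-0.02,0.46,0],[0,0,2],3.0]])

```text
clock: 33.42
position: [494.8, -95.5, 61.5]
ee_rot: [0.058, 0.998, -0.0, -0.0]
contact_force: [0.4, -1.2, 0.4]
gripper_width: 30.1
```

>>> jog_arm(rows=[[[-0.02,0.46,0],[0,0,2],3.0]])

```text
clock: 33.55
position: [495.5, -91.0, 61.5]
ee_rot: [0.075, 0.997, -0.0, -0.0]
contact_force: [-0.7, -0.5, -0.3]
gripper_width: 29.9
```

```bash
python3 - <<'E'
from h import *
st()
im=eyes.get_image("side");cv2.imwrite("pics/s23.png",cv2.resize(im[100:250,250:450,::-1],None,fx=4,fy=4))
E
```

```text
t 33.55 p [495.5 -91.   61.5] yaw(x) 2.991 tilt [-0.001 -0.    -1.   ] r 131.2 theta -0.181 yawtheta -0.175 F [-0.7 -0.5 -0.3] w 29.9
```

View pics/s23.png

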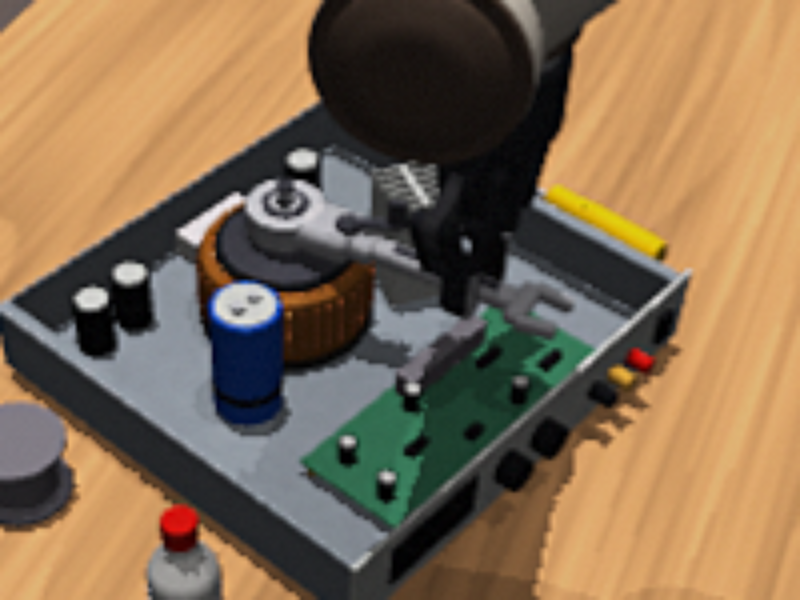

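>>> jog_arm(rows=[[[-0.02,0.46,0],[0,0,2],3.0],[[-0.02,0.46,0],[0,0,2],3.0]])

```text
clock: 33.85
position: [497.2, -82.9, 61.5]
ee_rot: [0.109, 0.994, -0.001, -0.001]
contact_force: [-0.2, -6.6, -0.3]
gripper_width: 29.6
```

>>> jog_arm(rows=[[[-0.02,0.46,0],[0,0,2],3.0]])

```text
clock: 33.98
position: [498.1, -79.1, 61.5]
ee_rot: [0.126, 0.992, -0.001, -0.001]
contact_force: [-0.8, -8.9, -0.5]
gripper_width: 29.7
```

>>> jog_arm(rows=[[[-0.02,0.46,0],[0,0,2],3.0]])

```text
clock: 34.1
position: [499.0, -75.5, 61.5]
ee_rot: [0.144, 0.99, -0.002, -0.001]
contact_force: [-1.8, -12.6, -0.8]
gripper_width: 30.2
```

>>> jog_arm(rows=[[[0,0.3,0],[0,0,1],3.0],[[0,0,0],[0,0,0],3.0]])

```text
clock: 34.35
position: [499.6, -73.1, 61.4]
ee_rot: [0.152, 0.988, -0.002, -0.002]
contact_force: [-0.1, -12.3, -0.2]
gripper_width: 29.8
```

```bash
python3 - <<'E'
from h import *
st()
E
```

```text
t 34.35 p [499.6 -73.1  61.4] yaw(x) 2.837 tilt [-0.004 -0.004 -1.   ] r 130.9 theta -0.041 yawtheta -0.02 F [ -0.1 -12.3  -0.2] w 29.8
```

>>> jog_arm(rows=[[[0,-0.46,0],[0,0,-2],3.0],[[0,-0.46,0],[0,0,-2],3.0],[[0,-0.46,0],[0,0,-2],3.0],[[0,-0.46,0],[0,0,-2],3.0],[[0,-0.4,0],[0,0,-1],3.3],[[0,-0.2,0],[0,0,0],4.0],[[0,0,0],[0,0,0],4.5],[[0,0,0],[0,0,0],4.5]])

```text
clock: 35.35
position: [495.6, -93.9, 61.5]
ee_rot: [0.074, 0.997, 0.0, 0.0]
contact_force: [0.0, 0.5, -0.4]
gripper_width: 44.7
```

>>> jog_arm(rows=[[[0,0,-1.5],[0,0,0],4.5],[[0,0,-2.5],[0,0,0],4.5],[[0,0,-4],[0,0,0],4.5],[[0,0,-4],[0,0,0],4.5],[[0,0,-3],[0,0,0],4.5],[[0,-3,0],[0,0,0],4.5],[[0,-5,0],[0,0,0],4.5],[[0,-5,0],[0,0,0],4.5],[[0,-5,0],[0,0,0],4.5],[[0,0,0],[0,0,0],4.5]])

```text
clock: 36.6
position: [468.1, -274.4, 211.0]
ee_rot: [0.077, 0.997, -0.0, -0.0]
contact_force: [0.6, 0.4, -0.0]
gripper_width: 45.1
```

```bash
python3 - <<'E'
from h import *
st()
im=eyes.get_image("side");cv2.imwrite("pics/s24.png",im[:,:,::-1])
im=eyes.get_image("top");cv2.imwrite("pics/t24.png",im[:,:,::-1])
E
```

```text
t 36.6 p [ 468.1 -274.4  211. ] yaw(x) 2.988 tilt [-0.001  0.    -1.   ] r 227.6 theta -1.133 yawtheta -0.172 F [ 0.6  0.4 -0. ] w 45.1
```

View pics/s24.png

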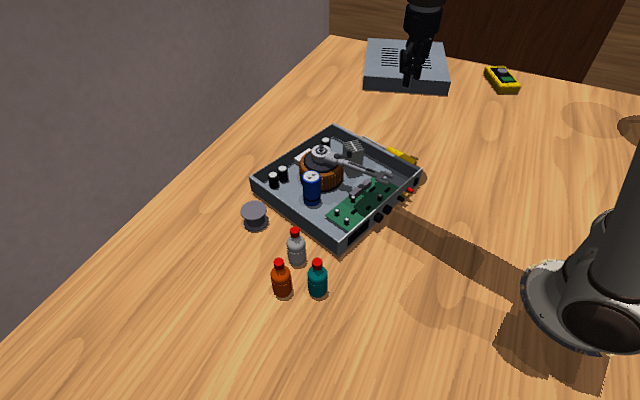

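View pics/t24.png

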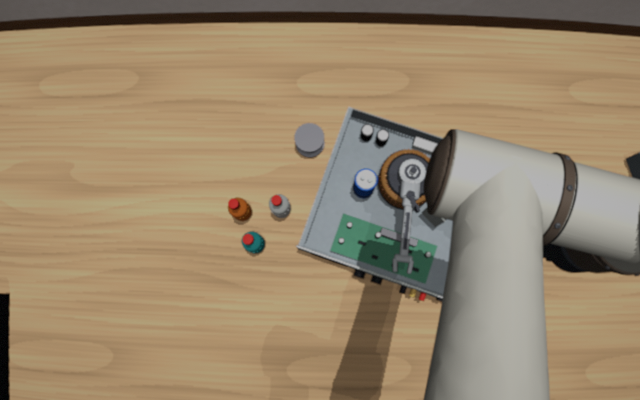

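```bash
python3 - <<'E'
from bench import arm
print(arm.job_done())
E
```

```text
the job is handed in; nothing more can be done
None
```

The nut came up solid, and I handed the job in at 36.6 s with the gripper clear of everything.

- **Trial:** I swung the spanner clockwise to about +0.55 rad, where it clicked freely at under 1 N. I then swung it anticlockwise to about -0.48 rad, where it gripped at about 4.5 N, so it was set to undo.
- **Lever:** I pushed the reversing lever across from +0.45. The force peaked at about 4 N, then dropped as it snapped over. The pictures show the tab resting on the other side.
- **Tightening:** Three full swings turned the nut at about 4–5 N. On the fourth, the force kept climbing to 14 N and held there with the arm still.
- **Checking that it is solid:**
  - The spanner springs back as I let off, so there is some give between spanner and nut.
  - I backed off and pushed again: 12 N came at the same angle as before (-0.04 rad), so the nut no longer turns.
  - I tried this check one ratchet click further back, but the spanner did not catch there. The repeat therefore used the same click.
  - I judged tightness by force only; the pictures are too coarse to show the nut's own angle.
- **Surroundings:** The chassis matched its earlier position before the last push. In the final pictures the reel and bottles stand where they were. The screwdriver was in place in the side view, but the arm hid it from the top camera. The force on the gripper was back to about zero.

One disagreement: in the pictures the fingertips sit about 24 mm higher than the tool position implies. I set the push heights from the pictures, and that worked.

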